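Pack a two-layer leather-care kit box

TASK

Pack the leather-care kit: stand the dye jar and the rivet carton in the bottom of the wooden kit box, each upright in the foam cut-out of its own shape, then lay the divider tray level inside the box on top of its corner blocks, and then put the wax tin and the brush, right way up, into their matching cut-outs in the tray. The jar is glass, so set it down and do not drop it; leave the rivet dish and the wooden slicker where they are, and let go of everything.

Things in the scene. Friction and masses are not known exactly. Their poses are not given: they have to be found in the camera images.
- kit_box: Open pale wooden box, fixed, left or right of the middle. Outside 234 mm (its x) x 152 mm (y) x 76 mm high; walls and floor 7 mm, so inside 220 x 138 mm. In each inner corner a 22 mm square block, top 64 mm above the bench, carries the tray (7 mm play each side; its grip point then 98 mm above the bench). Origin: centre of underside; z up, x within 0.3 rad of straight away from the robot.
- insert_round: Dark foam slab on the floor of the kit box, in its near or far half: 104 x 134 mm, 12 mm thick, with a round cut-out 68 mm across right through, the place of the dye jar, which stands on the box floor. Origin: centre of the cut-out at the level of the box floor (7 mm above the bench); axes parallel to the box's.
- insert_oblong: Same foam slab in the other half of the box, with an oblong cut-out right through, 80 mm along the box's x by 58 mm along its y: the place of the rivet carton, which stands on the box floor. Origin: centre of the cut-out at the level of the box floor (7 mm above the bench); axes parallel to the box's.
- dye_jar_center (a point): Loose round glass jar of leather dye, amber-brown with a pale label band and a ribbed black cap of the same diameter (from above: a black disc). 52 mm across, 54 mm high, 180 g. Point: its centre, 27 mm above its foot; z up.
- rivet_carton_center (a point): Loose closed beige cardboard carton of rivets with a white and yellow label, 64 mm (its x) by 42 mm (its y) by 48 mm high, 150 g. Point: its centre, 24 mm above its foot; z up. Either way round is good.
- wax_tin_center (a point): Loose round aluminium tin of wax with a cream and gold disc on its lid, 58 mm across, 32 mm high, 90 g. Point: its centre, 16 mm above its foot; z up. Its place is the round cut-out in the tray, 74 mm across, centred 55 mm from tray_grip along the tray's -x.
- brush_center (a point): Loose small polishing brush standing on its dark bristles; brown wooden back (upper 20 mm), no handle. 68 mm (its x) x 36 mm (its y) x 38 mm high, 80 g. Point: its centre, 19 mm above its foot; z up. Its place is the oblong cut-out in the tray, 84 mm (x) x 52 mm (y), centred 55 mm from tray_grip along the tray's +x. Either way round is good.
- tray_grip (a point): Grip of the loose divider tray (300 g): pale board 206 mm (x) x 124 mm (y) x 6 mm; across its middle an upright grip board 10 mm thick (x), 112 mm long (y), top 46 mm above the tray's underside. Point: in the grip board, 34 mm above the underside; tray's axes, z up. Two foam pads, 6 mm thick, have cut-outs down to the board, whose top is 28 mm below the point. Fits the box either way round.
- rivet_dish: Bystander among the things: small round steel dish with brass rivets, 44 mm across, 14 mm high, loose. Origin: centre of its underside. To be left alone.
- slicker: Bystander: wooden edge slicker (a turned stick) lying on the far side, 90 mm long (its x), 30 mm thick, loose. Origin: below its middle, on the bench. To be left alone.

How it is judged:
By the outcome, as a careful person would: the job done as asked, in the order asked, and still so for the second after the job is handed in, with the robot touching nothing.
It also fails if it takes over 125 s, if anything falls off the work surface, if the arm or the gripper's body presses on something with over 40 N, if the wrist force passes 120 N, or if a joint passes its speed limit or range.

ROBOT

A 6-joint arm with a two-finger parallel gripper is mounted at the origin on the work surface. World frame = base frame: x ahead of the robot, y to its left, z up, the work surface at z = 0. Lengths are in m, angles in degrees, forces in N, time in s.
With the tool pointing down it reaches from about 0.325 to 0.925 m from the base axis. Payload 3.1 kg.
Tool frame: the origin (TCP) lies midway between the tips of the shut fingers; the grasp point (between the pads) lies 19 mm behind it (r.grip_depth is the distance from the TCP to the grasp point, in m); y points along the fingers, x is the direction in which the jaws open and shut, and the axes are right-handed (so a half turn about y gives the same grasp; the last joint's range is limited). The gripper opens to 85 mm and grips with 20 to 120 N. Pads are 22 mm wide; open, the fingers measure 114 mm over their backs; the gripper's body (76 mm by 85 mm) begins 54 mm behind the grasp point. The pads swing forward as they close: fully open they stand 13 mm farther back than shut.
Start: joints at [62.097, 12.427, 92.441, -0, 75.132, -6.429], TCP at [0.229, 0.582, 0.231] pointing down, gripper open.
Joint ranges: [-157.48, 157.48], [-44.54, 120.13], [17.64, 146.25], [-64.5, 244.5], [7.68, 150.69], [-147.95, 147.95]. Speed limits (degrees/s): [159.86, 159.86, 180, 180, 180, 180].

INTERFACE

Orientations are given as [roll, pitch, yaw] about the fixed x, y, z axes, in that order (R = Rz(yaw) Ry(pitch) Rx(roll)).
In Python, from rig import r gives the robot as it stands.
- The arm moves only by the tool apply_moves, never from a script. Its argument "steps" is a list of rows, each a list of 3 entries, a list of its own where there are three numbers: the opening in per cent of the stroke, from 0 (shut) to 100 (fully open), then the shift along the tool's x, y, z in m, then the turn, a rotation vector about the tool's x, y, z in rad. In form: [[fingers, [tx, ty, tz], [ax, ay, az]], ...]. A call has 1 to 8 rows; each row is the pose to reach, as a shift and turn from the pose measured when the call began, along the tool's axes at that moment; what a row does not reach only later rows make up. A row lasts 1/12 s, in which the tool goes at most 41.7 mm and 7.16 degrees, less where a joint would pass 70% of its speed; a pose out of reach is approached as far as the arm can. A call with a gripper value outside its range is refused whole. The fingers move at their own pace and stop on an object; "force" is the grip in N (left out, the last holds). Time passes only in rows, so rows that repeat a pose let the fingers close. It gives the time, the measured TCP pose, the force and the opening at its end, in the units of the state.
- r.observe(): the state, without advancing time (a new reading comes with each control period).
- r.get_image(name): name is "scene" or "top"; returns a dict with "pixels" (384x512x3 uint8, red, green, blue), "mtx" (3x3 intrinsics, pixels), "rvec" (rotation vector, rad) and "tvec" (3), from world to camera coordinates, as OpenCV has them. Camera axes: x right, y down, z forward; pixel columns grow to the right and rows downward; lengths in m; the calibration is good to about 2 mm. A picture is of the moment at which its call begins. There is no depth.
- r.sign_off(): hands the job in, once; it reports no verdict.
The state is a dict: "t": time; "q": joint angles; "qd": joint speeds; "tau": joint torques, N m; "eef_pos": TCP position; "ee_rot": TCP orientation; "wrist_force": force on the tool from outside, world axes, zero at the start; "ft_torque": the same for the moment, N m; "width": opening from 0.0 (shut) to 1.0 (fully open).
Only numpy, scipy, OpenCV 4.12 (cv2) and the standard library are available. Lean on these libraries where they do the work, as an engineer would, in place of code of your own. Each camera call takes 0.05 s, during which the arm holds its last target.

## Working session

There is one attempt and no reset: what is moved stays moved. The work goes in short steps, Python scripts to look and compute and a tool call to move; the robot and the scene stay as the last step left them, time stands still between calls to the robot, and variables do not carry over. Pictures are saved under pics/ and viewed, and the job is handed in when it is done.

Besides the shell and the picture viewer there is one more tool, called after "Request:" in YAML: its name, and indented under it one key for each argument. apply_moves: Moves the arm, as the interface text tells. Its arguments: {"type":"object","properties":{"steps":{"type":"array"},"force":{"type":"number"}},"required":["steps"]}

```bash
mkdir -p pics; ls
python3 - <<'E'
from rig import r
import cv2
print(r.observe())
for n in("scene","top"):
    im=r.get_image(n); cv2.imwrite(f"pics/{n}0.png",cv2.resize(im["pixels"][:,:,::-1],(800,600),interpolation=cv2.INTER_CUBIC)); print(im["mtx"],im["rvec"],im["tvec"])
E
```

```text
pics
{'t': 0.0, 'q': array([ 6.20972765e+01,  1.24768163e+01,  9.25310669e+01, -2.21028170e-03,
        7.51323648e+01, -6.42790862e+00]), 'qd': array([-0.04967688, -0.08138642, -0.01863941,  0.06472209,  0.01358194,
        0.02568867]), 'tau': array([ 2.68293343e-04, -3.96843553e+01, -3.03853226e+01, -2.15957225e-04,
        9.84818267e-03, -9.14162314e-06]), 'eef_pos': array([0.22839545, 0.58087177, 0.22994406]), 'ee_rot': array([-89.98642026,   0.13960536,  68.52577137]), 'wrist_force': array([-0.44126436, -0.1663826 , -0.37567358]), 'ft_torque': array([ 0.06184335, -0.05436974,  0.00855236]), 'width': 0.9995717538578726}
[[439.90576866   0.         255.89427961]
 [  0.         439.90576866 193.93150821]
 [  0.           0.           1.        ]] [ 1.45050803  2.36174567 -0.67283183] [ 0.28089518 -0.44064941  1.23229902]
[[363.79961088   0.         250.55867393]
 [  0.         363.79961088 186.94658481]
 [  0.           0.           1.        ]] [ 2.17912521 -2.15176403  0.1233751 ] [-0.0127804   0.61732732  0.91855888]
```

View pics/scene0.png

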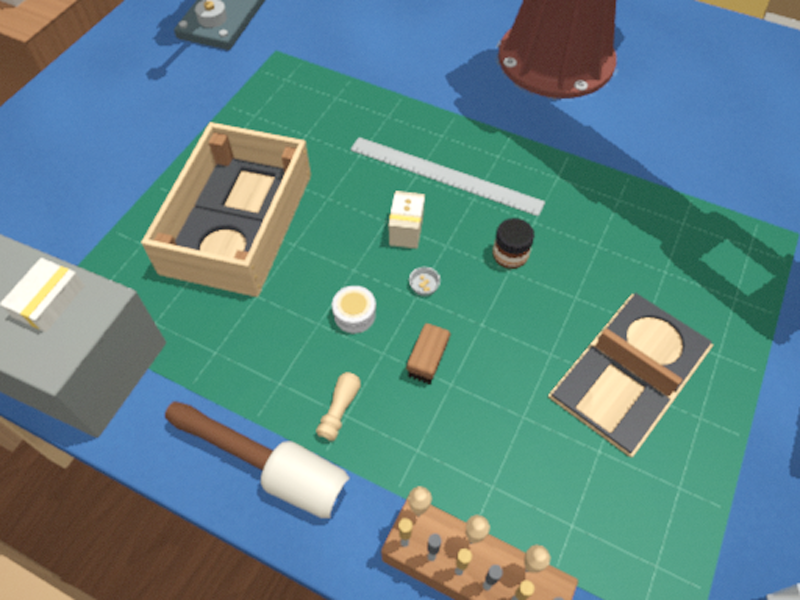

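View pics/top0.png

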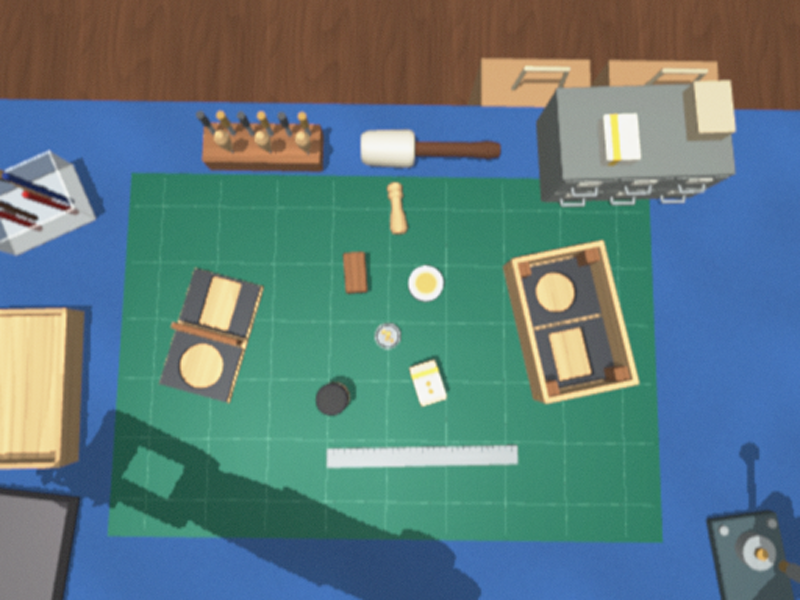

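```bash
cat > h.py <<'E'
import numpy as np,cv2
from rig import r
def crop(name,x0,y0,w,h,f,out):
    im=r.get_image(name)["pixels"][y0:y0+h,x0:x0+w,::-1]
    o=cv2.resize(im,None,fx=f,fy=f,interpolation=cv2.INTER_CUBIC)
    for x in range(x0-x0%10+10,x0+w,10):
        cv2.line(o,(int((x-x0)*f),0),(int((x-x0)*f),8),(0,0,255),1); cv2.putText(o,str(x),(int((x-x0)*f)-8,18),0,.35,(0,255,255),1)
    for y in range(y0-y0%10+10,y0+h,10):
        cv2.line(o,(0,int((y-y0)*f)),(8,int((y-y0)*f)),(0,0,255),1); cv2.putText(o,str(y),(9,int((y-y0)*f)+4),0,.35,(0,255,255),1)
    cv2.imwrite("pics/"+out,o)
# crop pixel p -> orig px: x0+p/f-0.5 (tick labels are at pixel left edge)
_c={}
def cam(n):
    if n not in _c: _c[n]=r.get_image(n)
    return _c[n]
def w(name,u,v,z):
    c=cam(name);R=cv2.Rodrigues(c["rvec"])[0]
    d=R.T@np.linalg.inv(c["mtx"])@np.array([u,v,1.]);o=-R.T@np.array(c["tvec"]).ravel()
    return (o+d*(z-o[2])/d[2])
def px(name,P):
    c=cam(name);return cv2.projectPoints(np.array(P,float).reshape(-1,3),np.array(c["rvec"]),np.array(c["tvec"]),c["mtx"],None)[0].reshape(-1,2)
E
python3 - <<'E'
from h import *
crop("top",315,145,100,120,5,"box.png")
crop("top",195,145,100,125,5,"mid.png")
crop("top",95,165,85,100,6,"tray.png")
E
```

```text
(no output)
```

View pics/box.png

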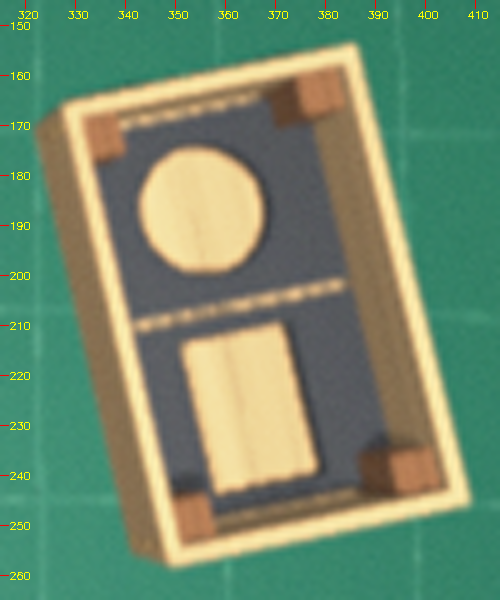

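View pics/mid.png

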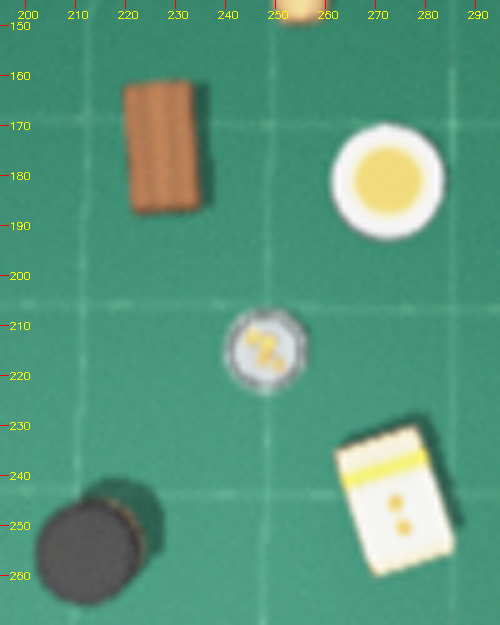

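View pics/tray.png

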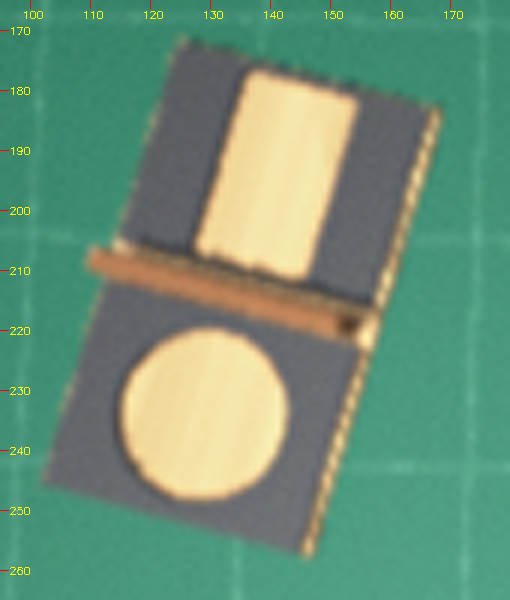

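```bash
cat > m.py <<'E'
from h import *
def pts(x0,y0,f,l,z): return np.array([w("top",x0+a/f-.5,y0+b/f-.5,z) for a,b in l])[:,:2]
def ang(a,b): d=b-a; return np.degrees(np.arctan2(d[1],d[0]))
def rect(P,n):  # TL,TR,BR,BL ; x axis = up direction
    c=P.mean(0); print(n,c.round(4),"up-edges",[round(np.linalg.norm(P[a]-P[b])*1e3,1) for a,b in((3,0),(2,1),(1,0),(2,3))],"yaw",ang(P[3],P[0]).round(1),ang(P[2],P[1]).round(1),(ang(P[1],P[0])-90).round(1),(ang(P[2],P[3])-90).round(1)); return c
if __name__=="__main__":
    R=cv2.Rodrigues(cam("top")["rvec"])[0]; print("campos",(-R.T@cam("top")["tvec"]).round(3))
    B=(315,145,5);M=(195,145,5);T=(95,165,6)
    rect(pts(*B,[(65,104),(356,45),(470,500),(173,566)],.076),"box")
    rect(pts(*B,[(181,346),(282,322),(318,469),(216,494)],.013),"oblong")
    print("round",pts(*B,[(202,210),(139,210),(265,210)],.013).round(4))
    rect(pts(*M,[(122,85),(190,82),(200,208),(133,213)],.038),"brush")
    rect(pts(*M,[(335,452),(416,426),(455,551),(375,577)],.048),"carton")
    print("tin",pts(*M,[(388,182),(331,182),(445,182)],.032).round(4))
    print("jar",pts(*M,[(88,552),(35,552),(141,552)],.054).round(4))
    print("dish",pts(*M,[(266,350)],.014).round(4))
    rect(pts(*T,[(182,37),(440,108),(308,556),(43,483)],.008),"tray")
    rect(pts(*T,[(245,70),(357,99),(302,280),(195,248)],.009),"trayobl")
    print("trayround",pts(*T,[(204,414),(119,414),(289,414)],.009).round(4))
E
python3 m.py
```

```text
campos [ 0.512 -0.003  0.981]
box [ 0.5722 -0.2973] up-edges [np.float64(234.5), np.float64(232.7), np.float64(151.3), np.float64(150.9)] yaw 12.4 12.3 12.3 13.0
oblong [ 0.5196 -0.3078] up-edges [np.float64(79.5), np.float64(79.2), np.float64(55.7), np.float64(55.9)] yaw 12.4 12.5 14.0 14.2
round [[ 0.6246 -0.2848]
 [ 0.6242 -0.251 ]
 [ 0.625  -0.3186]]
brush [0.6507 0.0578] up-edges [np.float64(68.0), np.float64(66.9), np.float64(35.8), np.float64(35.0)] yaw 6.1 5.5 3.3 5.0
carton [ 0.4691 -0.0651] up-edges [np.float64(65.7), np.float64(65.7), np.float64(43.4), np.float64(42.6)] yaw 18.4 17.7 18.3 18.4
tin [[ 0.6344 -0.0615]
 [ 0.634  -0.0315]
 [ 0.6348 -0.0915]]
jar [[0.4423 0.0895]
 [0.442  0.1161]
 [0.4426 0.0629]]
dish [[0.5461 0.0016]]
tray [0.5454 0.302 ] up-edges [np.float64(205.7), np.float64(205.0), np.float64(121.3), np.float64(121.8)] yaw -14.4 -14.2 -14.7 -14.4
trayobl [0.5989 0.2904] up-edges [np.float64(82.3), np.float64(84.1), np.float64(52.3), np.float64(50.1)] yaw -12.9 -14.5 -13.8 -15.8
trayround [[0.4921 0.3167]
 [0.4916 0.3542]
 [0.4925 0.2792]]
```

```bash
cat > go.py <<'E'
import sys
from rig import r
import numpy as np
from scipy.spatial.transform import Rotation as Ro
s=r.observe();p=s["eef_pos"];R0=Ro.from_euler("xyz",s["ee_rot"],degrees=True)
# legs: x y z yaw
print("t",round(s["t"],2),"p",p.round(4),"rpy",s["ee_rot"].round(2),"w",round(s["width"],3),"F",s["wrist_force"].round(1),"q",s["q"].round(0))
a=list(map(float,sys.argv[1:]))
for i in range(0,len(a),4):
    R1=Ro.from_euler("xyz",[-90,0,a[i+3]],degrees=True)
    print(R0.inv().apply(np.array(a[i:i+3])-p).round(4),(R0.inv()*R1).as_rotvec().round(4), "rows",round(np.linalg.norm(np.array(a[i:i+3])-p)/.0417,1))
E
python3 go.py .4423 .0895 .14 102.4 .4423 .0895 .01 102.4
```

```text
t 0.3 p [0.2287 0.5814 0.2308] rpy [-8.999e+01  5.000e-02  6.853e+01] w 0.995 F [-0.1  0.3 -0.1] q [62. 12. 92. -0. 75. -6.]
[-0.3794  0.0911 -0.3789] [-3.000e-04 -5.912e-01 -8.000e-04] rows 13.0
[-0.3793  0.2211 -0.3789] [-3.000e-04 -5.912e-01 -8.000e-04] rows 13.9
```

Request:
apply_moves:
  steps:
    - [100,[-0.379,0.08,-0.379],[0,-0.591,0]]
    - [100,[-0.379,0.08,-0.379],[0,-0.591,0]]
    - [100,[-0.379,0.08,-0.379],[0,-0.591,0]]
    - [100,[-0.379,0.08,-0.379],[0,-0.591,0]]
    - [100,[-0.379,0.08,-0.379],[0,-0.591,0]]
    - [100,[-0.379,0.08,-0.379],[0,-0.591,0]]
    - [100,[-0.379,0.08,-0.379],[0,-0.591,0]]
    - [100,[-0.379,0.08,-0.379],[0,-0.591,0]]
  force: 40

```text
t: 0.97
eef_pos: [0.3591, 0.2811, 0.1826]
ee_rot: [-90.0, 0.0, 102.4]
wrist_force: [1.0, 0.1, 1.0]
width: 1.003
```

```bash
python3 go.py .4423 .0895 .14 102.4 .4423 .0895 .01 102.4
```

```text
t 0.97 p [0.3591 0.2811 0.1826] rpy [-9.0020e+01  3.0000e-02  1.0243e+02] w 1.003 F [1.  0.1 1. ] q [ 29.  -6. 117.  -0.  69. -73.]
[-0.205   0.0427 -0.04  ] [ 0.0004  0.0005 -0.0005] rows 5.1
[-0.205   0.1727 -0.0399] [ 0.0004  0.0005 -0.0005] rows 6.5
```

Request:
apply_moves:
  steps:
    - [100,[-0.205,0.043,-0.04],[0,0,0]]
    - [100,[-0.205,0.043,-0.04],[0,0,0]]
    - [100,[-0.205,0.043,-0.04],[0,0,0]]
    - [100,[-0.205,0.043,-0.04],[0,0,0]]
    - [100,[-0.205,0.043,-0.04],[0,0,0]]
    - [100,[-0.205,0.043,-0.04],[0,0,0]]
    - [100,[-0.205,0.043,-0.04],[0,0,0]]

```text
t: 1.55
eef_pos: [0.4428, 0.0874, 0.1393]
ee_rot: [-90.0, 0.0, 102.1]
wrist_force: [0.0, 0.5, -0.1]
width: 0.999
```

```bash
python3 go.py .4423 .0895 .01 102.4
python3 - <<'E'
from h import *
crop("top",195,165,100,120,5,"j1.png")
E
```

```text
t 1.55 p [0.4428 0.0874 0.1393] rpy [-8.9970e+01  3.0000e-02  1.0213e+02] w 0.999 F [ 0.   0.5 -0.1] q [   2.   -3.  120.   -0.   63. -100.]
[ 2.300e-03  1.293e-01 -1.000e-04] [-0.0005 -0.0047 -0.0005] rows 3.1
```

View pics/j1.png

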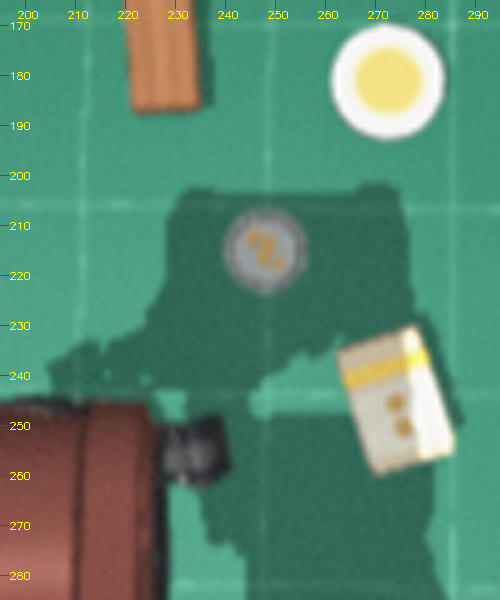

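Request:
apply_moves:
  steps:
    - [100,[0.002,0.04,0],[0,-0.005,0]]
    - [100,[0.002,0.075,0],[0,-0.005,0]]
    - [100,[0.002,0.105,0],[0,-0.005,0]]
    - [100,[0.002,0.125,0],[0,-0.005,0]]
    - [100,[0.002,0.129,0],[0,-0.005,0]]
    - [100,[0.002,0.129,0],[0,-0.005,0]]

```text
t: 2.1
eef_pos: [0.4399, 0.0923, 0.0094]
ee_rot: [-89.8, -0.1, 102.7]
wrist_force: [-0.0, 0.1, 1.0]
width: 0.999
```

```bash
python3 go.py .4423 .0895 .01 102.4
python3 - <<'E'
from h import *
crop("scene",230,90,160,120,5,"j2.png")
E
```

```text
t 2.1 p [0.4399 0.0923 0.0094] rpy [-8.9770e+01 -8.0000e-02  1.0266e+02] w 0.999 F [-0.   0.1  1. ] q [   3.   10.  123.    0.   47. -100.]
[-0.0033 -0.0006 -0.0018] [-0.0041  0.0046  0.0013] rows 0.1
```

View pics/j2.png

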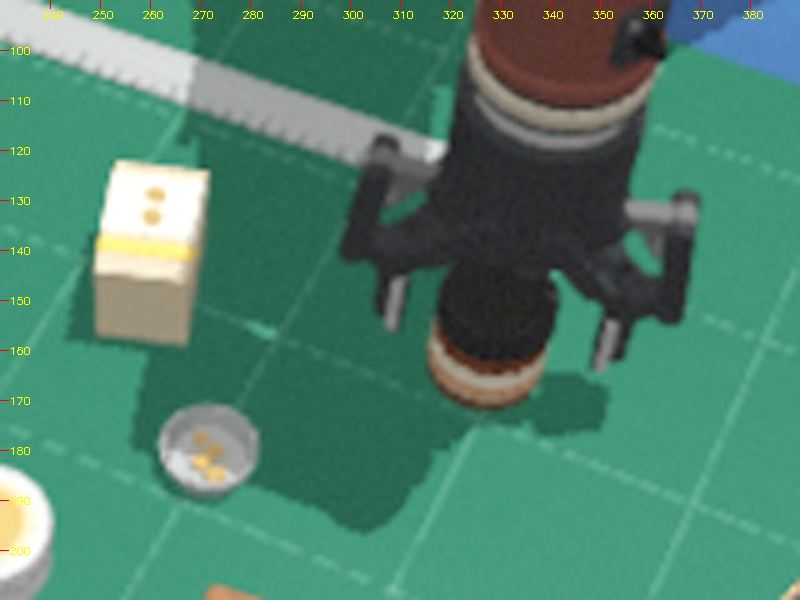

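Request:
apply_moves:
  steps:
    - [100,[-0.003,0,-0.002],[0,0.005,0]]
    - [60,[-0.003,0,-0.002],[0,0.005,0]]
    - [50,[-0.003,0,-0.002],[0,0.005,0]]
    - [40,[-0.003,0,-0.002],[0,0.005,0]]
    - [40,[-0.003,0,-0.002],[0,0.005,0]]
    - [40,[-0.003,0,-0.002],[0,0.005,0]]
    - [40,[-0.003,0,-0.002],[0,0.005,0]]
    - [40,[-0.003,0,-0.002],[0,0.005,0]]
  force: 40

```text
t: 2.82
eef_pos: [0.4457, 0.0898, 0.0124]
ee_rot: [-90.1, -0.0, 102.3]
wrist_force: [-1.3, 1.0, 6.7]
width: 0.599
```

```bash
python3 go.py .4423 .0895 .01 102.4
python3 - <<'E'
from h import *
crop("scene",230,90,160,120,5,"j3.png")
E
```

```text
t 2.82 p [0.4457 0.0898 0.0124] rpy [-9.0120e+01 -3.0000e-02  1.0234e+02] w 0.599 F [-1.3  1.   6.7] q [   3.   10.  123.    0.   47. -100.]
[0.0004 0.0024 0.0034] [ 0.002  -0.001   0.0005] rows 0.1
```

View pics/j3.png

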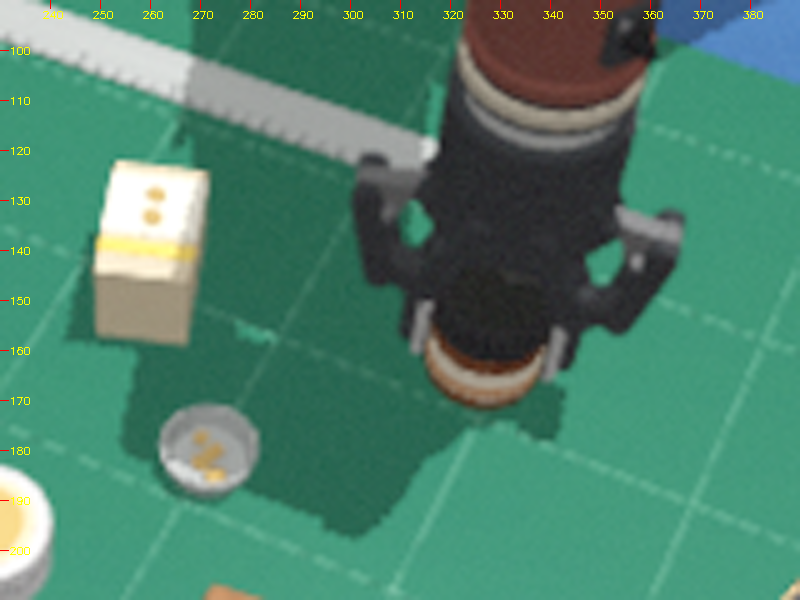

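Run:
```python
from rig import r
for i in range(5):
    s=r.observe();print(s["t"],s["eef_pos"].round(4),s["ee_rot"].round(2),s["q"].round(2),s["wrist_force"].round(1)); r.get_image("top")
```

```text
2.8667 [0.4458 0.0898 0.0124] [-9.0120e+01 -3.0000e-02  1.0234e+02] [ 2.5000e+00  1.0380e+01  1.2251e+02  7.0000e-02  4.7000e+01 -9.9890e+01] [-2.1  1.6  7.4]
2.9167 [0.4458 0.0898 0.0124] [-9.0120e+01 -3.0000e-02  1.0234e+02] [ 2.5100e+00  1.0380e+01  1.2251e+02  7.0000e-02  4.6990e+01 -9.9880e+01] [-1.7  1.   7.1]
2.9667 [0.4457 0.0899 0.0124] [-9.0120e+01 -3.0000e-02  1.0234e+02] [ 2.5100e+00  1.0380e+01  1.2252e+02  7.0000e-02  4.6990e+01 -9.9880e+01] [-1.5  0.8  7. ]
3.0167 [0.4458 0.0898 0.0124] [-9.0120e+01 -3.0000e-02  1.0234e+02] [ 2.5000e+00  1.0380e+01  1.2251e+02  7.0000e-02  4.6990e+01 -9.9880e+01] [0.7 0.7 6.6]
3.0667 [0.4458 0.0898 0.0124] [-9.0120e+01 -3.0000e-02  1.0234e+02] [ 2.5000e+00  1.0380e+01  1.2252e+02  7.0000e-02  4.7000e+01 -9.9880e+01] [-0.5  0.2  7.2]
```

```bash
python3 go.py .4458 .0898 .16 102.4 .6285 -.2845 .18 102.4
```

```text
t 3.12 p [0.4458 0.0898 0.0124] rpy [-9.0120e+01 -3.0000e-02  1.0234e+02] w 0.603 F [-0.8  1.3  6.7] q [   3.   10.  123.    0.   47. -100.]
[ 0.     -0.1476 -0.0003] [ 0.0021 -0.001   0.0005] rows 3.5
[-0.4047 -0.1676 -0.0988] [ 0.0021 -0.001   0.0005] rows 10.8
```

Request:
apply_moves:
  steps:
    - [40,[0,-0.01,0],[0.002,-0.001,0]]
    - [40,[0,-0.04,0],[0.002,-0.001,0]]
    - [40,[0,-0.08,0],[0.002,-0.001,0]]
    - [40,[-0.015,-0.12,0],[0.002,-0.001,0]]
    - [40,[-0.045,-0.15,-0.01],[0.002,-0.001,0]]
    - [40,[-0.085,-0.167,-0.02],[0.002,-0.001,0]]
    - [40,[-0.125,-0.167,-0.03],[0.002,-0.001,0]]
    - [40,[-0.165,-0.167,-0.04],[0.002,-0.001,0]]

```text
t: 3.78
eef_pos: [0.5196, -0.0608, 0.182]
ee_rot: [-90.3, 0.1, 102.4]
wrist_force: [0.2, 0.2, -2.6]
width: 0.604
```

```bash
python3 go.py .6285 -.2845 .18 102.4
```

```text
t 3.78 p [ 0.5196 -0.0608  0.182 ] rpy [-9.0260e+01  9.0000e-02  1.0245e+02] w 0.604 F [ 0.2  0.2 -2.6] q [ -14.    3.  109.    0.   68. -117.]
[-0.2419  0.0026 -0.0581] [ 0.0046  0.0009 -0.0016] rows 6.0
```

Request:
apply_moves:
  steps:
    - [40,[-0.042,0.002,-0.01],[0.004,0.001,-0.002]]
    - [40,[-0.083,0.002,-0.02],[0.004,0.001,-0.002]]
    - [40,[-0.123,0.002,-0.03],[0.004,0.001,-0.002]]
    - [40,[-0.163,0.002,-0.039],[0.004,0.001,-0.002]]
    - [40,[-0.2,0.002,-0.048],[0.004,0.001,-0.002]]
    - [40,[-0.23,0.002,-0.055],[0.004,0.001,-0.002]]
    - [40,[-0.242,0.002,-0.058],[0.004,0.001,-0.002]]
    - [40,[-0.242,0.002,-0.058],[0.004,0.001,-0.002]]

```text
t: 4.45
eef_pos: [0.6286, -0.2882, 0.1797]
ee_rot: [-90.0, 0.0, 102.2]
wrist_force: [-0.8, -0.2, -1.0]
width: 0.6
```

```bash
python3 - <<'E'
from h import *
for i in range(4): r.get_image("top")
crop("scene",80,40,160,160,4,"j4.png")
E
python3 go.py .6285 -.2845 .06 102.4 .6285 -.2845 .0195 102.4
```

```text
t 4.7 p [ 0.6277 -0.2829  0.1801] rpy [-8.9970e+01 -1.0000e-01  1.0246e+02] w 0.601 F [ 0.4  0.7 -1.8] q [ -30.   22.   85.    0.   72. -133.]
[-0.0019  0.1201 -0.0005] [-0.0005  0.001   0.0018] rows 2.9
[-0.002   0.1606 -0.0006] [-0.0005  0.001   0.0018] rows 3.9
```

View pics/j4.png

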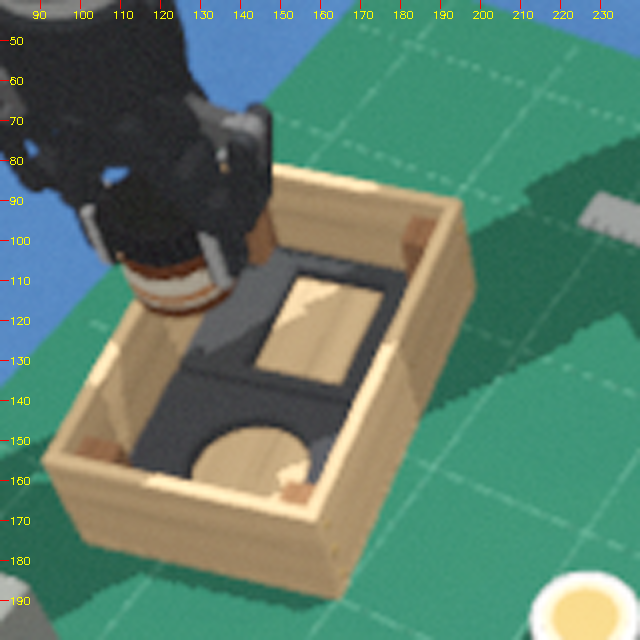

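Request:
apply_moves:
  steps:
    - [40,[-0.002,0.03,-0.001],[0,0.001,0.002]]
    - [40,[-0.002,0.06,-0.001],[0,0.001,0.002]]
    - [40,[-0.002,0.09,-0.001],[0,0.001,0.002]]
    - [40,[-0.002,0.11,-0.001],[0,0.001,0.002]]
    - [40,[-0.002,0.12,-0.001],[0,0.001,0.002]]
    - [40,[-0.002,0.125,-0.001],[0,0.001,0.002]]
    - [40,[-0.002,0.125,-0.001],[0,0.001,0.002]]
    - [40,[-0.002,0.125,-0.001],[0,0.001,0.002]]

```text
t: 5.37
eef_pos: [0.63, -0.2846, 0.0568]
ee_rot: [-90.1, 0.1, 102.4]
wrist_force: [0.1, 0.0, -0.8]
width: 0.601
```

```bash
python3 - <<'E'
from h import *
for i in range(2): r.get_image("top")
crop("scene",80,40,160,160,4,"j5.png")
E
python3 go.py .6285 -.2845 .0195 102.4
```

```text
t 5.52 p [ 0.6306 -0.2853  0.0577] rpy [-90.16   0.18 102.4 ] w 0.598 F [-0.1 -0.1 -0.6] q [ -30.   30.   89.   -0.   61. -133.]
[0.0014 0.0382 0.002 ] [ 0.0027  0.0001 -0.0031] rows 0.9
```

View pics/j5.png

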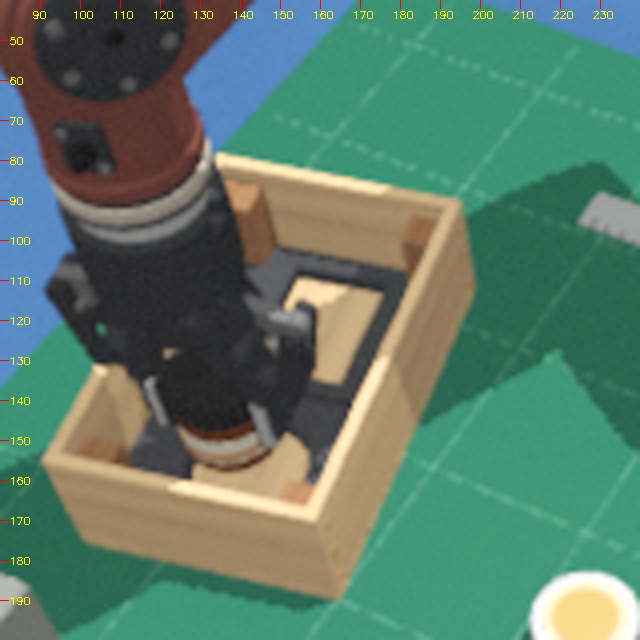

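Request:
apply_moves:
  steps:
    - [40,[0.001,0.01,0.002],[0.002,0,-0.003]]
    - [40,[0.001,0.02,0.002],[0.002,0,-0.003]]
    - [40,[0.001,0.027,0.002],[0.002,0,-0.003]]
    - [40,[0.001,0.031,0.002],[0.002,0,-0.003]]
    - [40,[0.001,0.034,0.002],[0.002,0,-0.003]]
    - [40,[0.001,0.036,0.002],[0.002,0,-0.003]]
    - [40,[0.001,0.037,0.002],[0.002,0,-0.003]]
    - [40,[0.001,0.037,0.002],[0.002,0,-0.003]]

```text
t: 6.18
eef_pos: [0.6285, -0.2849, 0.0204]
ee_rot: [-90.0, -0.0, 102.4]
wrist_force: [-0.0, 0.3, -0.5]
width: 0.599
```

```bash
python3 - <<'E'
from h import *
for i in range(2): r.get_image("top")
crop("scene",80,40,160,160,4,"j6.png")
E
python3 go.py .6285 -.2845 .0195 102.4
```

```text
t 6.33 p [ 0.6289 -0.2851  0.0211] rpy [-9.007e+01  3.000e-02  1.024e+02] w 0.599 F [-0.4  0.5 -1.7] q [ -30.   33.   89.    0.   58. -133.]
[0.0006 0.0016 0.0002] [ 0.0013  0.     -0.0006] rows 0.0
```

View pics/j6.png

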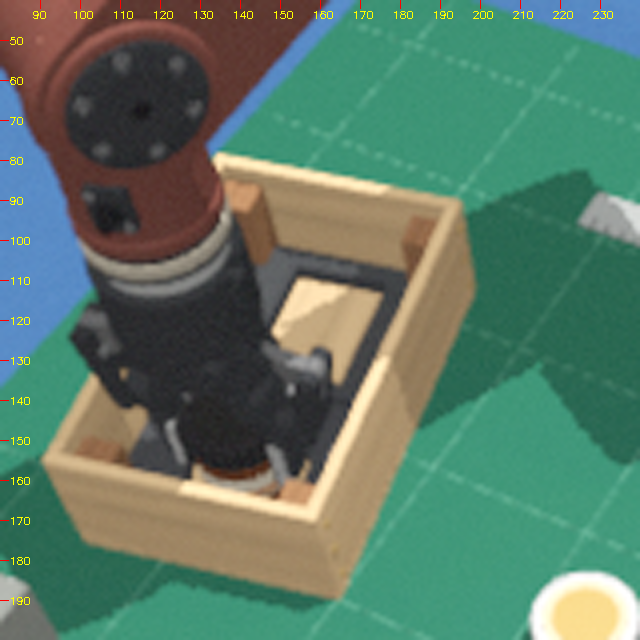

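Request:
apply_moves:
  steps:
    - [40,[0,0.001,0],[0.001,0,0]]
    - [40,[0,0.0015,0],[0.001,0,0]]
    - [40,[0,0.002,0],[0.001,0,0]]
    - [40,[0,0.0025,0],[0.001,0,0]]
    - [40,[0,0.0025,0],[0.001,0,0]]

```text
t: 6.75
eef_pos: [0.6291, -0.2852, 0.0195]
ee_rot: [-90.0, 0.0, 102.4]
wrist_force: [-2.6, 0.6, 2.7]
width: 0.597
```

Request:
apply_moves:
  steps:
    - [62,[0,0,0],[0,0,0]]
    - [66,[0,0,0],[0,0,0]]
    - [72,[0,0,0],[0,0,0]]
    - [80,[0,0,0],[0,0,0]]
    - [80,[0,-0.01,0],[0,0,0]]
    - [80,[0,-0.04,0],[0,0,0]]
    - [80,[0,-0.08,0],[0,0,0]]
    - [80,[0,-0.12,0],[0,0,0]]

```text
t: 7.42
eef_pos: [0.6278, -0.2844, 0.1396]
ee_rot: [-89.9, -0.1, 102.4]
wrist_force: [1.6, -1.7, 1.2]
width: 0.806
```

```bash
python3 go.py  .4691 -.0651 .13 108.3
```

```text
t 7.42 p [ 0.6278 -0.2844  0.1396] rpy [-8.9880e+01 -9.0000e-02  1.0241e+02] w 0.806 F [ 1.6 -1.7  1.2] q [ -30.   25.   87.   -0.   68. -133.]
[0.2483 0.0102 0.1079] [-0.0019 -0.1029  0.0016] rows 6.5
```

Request:
apply_moves:
  steps:
    - [90,[0.038,0,0.016],[0,-0.05,0]]
    - [90,[0.248,0.005,0.108],[0,-0.103,0]]
    - [90,[0.248,0.005,0.108],[0,-0.103,0]]
    - [90,[0.248,0.005,0.108],[0,-0.103,0]]
    - [90,[0.248,0.005,0.108],[0,-0.103,0]]
    - [90,[0.248,0.005,0.108],[0,-0.103,0]]
    - [90,[0.248,0.005,0.108],[0,-0.103,0]]
    - [90,[0.248,0.005,0.108],[0,-0.103,0]]

```text
t: 8.08
eef_pos: [0.4653, -0.0617, 0.1346]
ee_rot: [-89.8, -0.3, 108.5]
wrist_force: [0.1, 0.5, -0.5]
width: 0.899
```

```bash
python3 - <<'E'
from h import *
for i in range(4): r.get_image("top")
crop("top",315,145,100,120,5,"box2.png")
crop("top",240,200,70,80,7,"car2.png")
E
python3 go.py  .4691 -.0651 .011 108.3
```

```text
t 8.38 p [ 0.4703 -0.0665  0.1359] rpy [-8.9970e+01 -4.0000e-02  1.0824e+02] w 0.901 F [ 0.   0.1 -0.2] q [ -17.    0.  117.    0.   63. -125.]
[0.0016 0.1249 0.0007] [-0.0006 -0.001   0.0006] rows 3.0
```

View pics/box2.png

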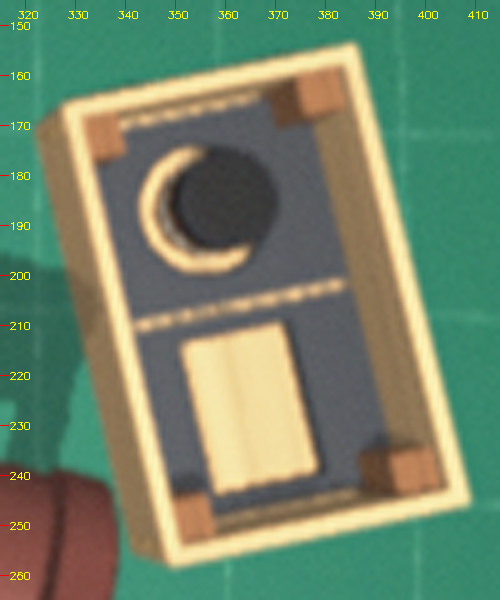

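View pics/car2.png

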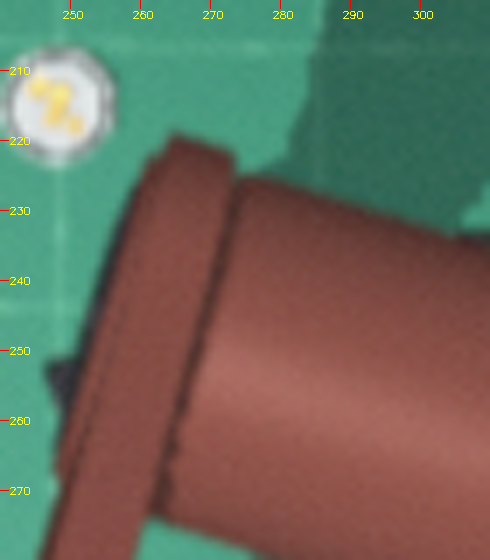

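Request:
apply_moves:
  steps:
    - [95,[0.002,0.04,0.001],[0,-0.001,0]]
    - [95,[0.002,0.08,0.001],[0,-0.001,0]]
    - [95,[0.002,0.11,0.001],[0,-0.001,0]]
    - [95,[0.002,0.122,0.001],[0,-0.001,0]]
    - [95,[0.002,0.125,0.001],[0,-0.001,0]]
    - [95,[0.002,0.125,0.001],[0,-0.001,0]]
    - [95,[0.002,0.125,0.001],[0,-0.001,0]]
    - [95,[0.002,0.125,0.001],[0,-0.001,0]]

```text
t: 9.05
eef_pos: [0.4707, -0.0657, 0.0125]
ee_rot: [-90.1, 0.1, 108.3]
wrist_force: [-0.2, -1.0, 0.1]
width: 0.956
```

```bash
python3 - <<'E'
from h import *
from m import pts
print("jar",pts(315,145,5,[(224,198)],.061))
for i in range(3): r.get_image("top")
crop("scene",210,70,140,120,5,"c3.png")
E
python3 go.py  .4691 -.0651 .011 108.3
```

```text
jar [[ 0.62532703 -0.28215399]]
t 9.3 p [ 0.4695 -0.0651  0.0118] rpy [-9.006e+01  3.000e-02  1.083e+02] w 0.948 F [ 0.  -0.1 -0.5] q [ -16.   13.  120.    0.   47. -125.]
[0.0001 0.0008 0.0004] [ 0.0011  0.0001 -0.0005] rows 0.0
```

View pics/c3.png

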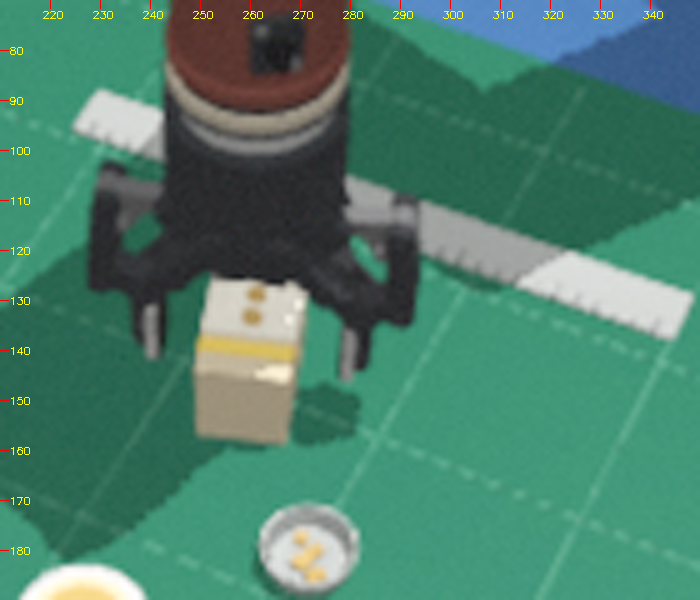

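Request:
apply_moves:
  steps:
    - [60,[0,0.001,0],[0,0,0]]
    - [45,[0,0.001,0],[0,0,0]]
    - [30,[0,0.001,0],[0,0,0]]
    - [30,[0,0.001,0],[0,0,0]]
    - [30,[0,0.001,0],[0,0,0]]
    - [30,[0,0.001,0],[0,0,0]]
    - [30,[0,0.001,0],[0,0,0]]
  force: 40

```text
t: 9.88
eef_pos: [0.4698, -0.0652, 0.0111]
ee_rot: [-90.1, 0.0, 108.3]
wrist_force: [0.5, 0.4, 2.3]
width: 0.487
```

```bash
python3 go.py  .4691 -.0651 .16 108.3 .5196 -.309 .18 102.4
```

```text
t 9.88 p [ 0.4698 -0.0652  0.0111] rpy [-9.0090e+01  5.0000e-02  1.0831e+02] w 0.487 F [0.5 0.4 2.3] q [ -16.   13.  120.    0.   47. -125.]
[ 0.0002 -0.1489  0.0004] [ 0.0015  0.0002 -0.0008] rows 3.6
[-0.2473 -0.1688  0.0291] [ 0.0016  0.1032 -0.0007] rows 7.2
```

Request:
apply_moves:
  steps:
    - [30,[0,-0.01,0],[0.002,0,0]]
    - [30,[0,-0.04,0],[0.002,0,0]]
    - [30,[0,-0.08,0],[0.002,0,0]]
    - [30,[-0.01,-0.12,0.001],[0.002,0.01,0]]
    - [30,[-0.035,-0.15,0.004],[0.002,0.02,0]]
    - [30,[-0.07,-0.168,0.008],[0.002,0.04,0]]
    - [30,[-0.11,-0.168,0.013],[0.002,0.06,0]]
    - [30,[-0.15,-0.168,0.018],[0.002,0.08,0]]

```text
t: 10.55
eef_pos: [0.5007, -0.2149, 0.1822]
ee_rot: [-90.2, 0.2, 103.7]
wrist_force: [1.2, 1.4, -1.6]
width: 0.49
```

```bash
python3 go.py .5196 -.309 .18 102.4
```

```text
t 10.55 p [ 0.5007 -0.2149  0.1822] rpy [-90.17   0.23 103.74] w 0.49 F [ 1.2  1.4 -1.6] q [ -31.    5.  106.   -0.   68. -134.]
[-0.0959  0.0026  0.0041] [ 0.003   0.0235 -0.004 ] rows 2.3
```

Request:
apply_moves:
  steps:
    - [30,[-0.035,0.002,0.001],[0.003,0.01,-0.004]]
    - [30,[-0.065,0.002,0.002],[0.003,0.02,-0.004]]
    - [30,[-0.087,0.002,0.003],[0.003,0.0235,-0.004]]
    - [30,[-0.096,0.002,0.004],[0.003,0.0235,-0.004]]
    - [30,[-0.096,0.002,0.004],[0.003,0.0235,-0.004]]
    - [30,[-0.096,0.002,0.004],[0.003,0.0235,-0.004]]
    - [30,[-0.096,0.002,0.004],[0.003,0.0235,-0.004]]
    - [30,[-0.096,0.002,0.004],[0.003,0.0235,-0.004]]

```text
t: 11.22
eef_pos: [0.5194, -0.3072, 0.1803]
ee_rot: [-90.0, -0.1, 102.5]
wrist_force: [-0.1, -0.5, -0.8]
width: 0.49
```

```bash
python3 - <<'E'
from h import *
for i in range(4): r.get_image("top")
E
python3 go.py .5196 -.309 .055 102.4
```

```text
t 11.42 p [ 0.5197 -0.3081  0.1807] rpy [-9.0000e+01 -1.0000e-02  1.0246e+02] w 0.485 F [-0.1  0.2 -1.9] q [ -37.   13.   98.    0.   70. -140.]
[-0.0009  0.1257  0.0003] [0.0001 0.0011 0.0001] rows 3.0
```

Request:
apply_moves:
  steps:
    - [30,[-0.001,0.03,0],[0,0.001,0]]
    - [30,[-0.001,0.06,0],[0,0.001,0]]
    - [30,[-0.001,0.09,0],[0,0.001,0]]
    - [30,[-0.001,0.115,0],[0,0.001,0]]
    - [30,[-0.001,0.125,0],[0,0.001,0]]
    - [30,[-0.001,0.125,0],[0,0.001,0]]
    - [30,[-0.001,0.125,0],[0,0.001,0]]
    - [30,[-0.001,0.125,0],[0,0.001,0]]

```text
t: 12.08
eef_pos: [0.5216, -0.3101, 0.0579]
ee_rot: [-90.1, 0.2, 102.4]
wrist_force: [0.8, -0.8, -1.7]
width: 0.486
```

```bash
python3 - <<'E'
from h import *
for i in range(3): r.get_image("top")
crop("scene",80,40,160,160,4,"c5.png")
E
python3 go.py .5196 -.309 .018 102.4
```

```text
t 12.28 p [ 0.5212 -0.31    0.0578] rpy [-90.14   0.15 102.41] w 0.483 F [-0.6  0.6 -0.1] q [ -37.   22.  101.    0.   57. -140.]
[0.0014 0.0398 0.0015] [ 0.0024  0.0002 -0.0027] rows 1.0
```

View pics/c5.png

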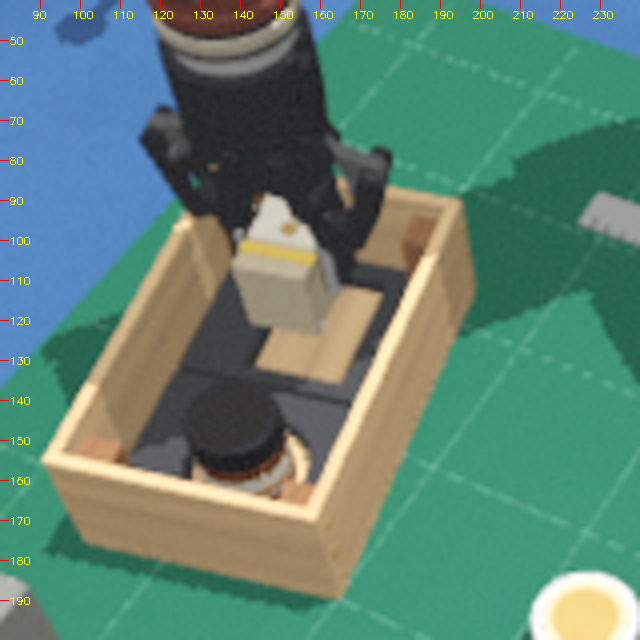

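Request:
apply_moves:
  steps:
    - [30,[0.001,0.012,0.001],[0.002,0,-0.003]]
    - [30,[0.001,0.023,0.001],[0.002,0,-0.003]]
    - [30,[0.001,0.03,0.001],[0.002,0,-0.003]]
    - [30,[0.001,0.034,0.001],[0.002,0,-0.003]]
    - [30,[0.001,0.037,0.001],[0.002,0,-0.003]]
    - [30,[0.001,0.039,0.001],[0.002,0,-0.003]]
    - [30,[0.001,0.04,0.001],[0.002,0,-0.003]]
    - [30,[0.001,0.04,0.001],[0.002,0,-0.003]]

```text
t: 12.95
eef_pos: [0.5203, -0.3095, 0.0182]
ee_rot: [-90.0, -0.0, 102.4]
wrist_force: [0.2, 0.2, 0.6]
width: 0.487
```

```bash
python3 - <<'E'
from h import *
for i in range(3): r.get_image("top")
crop("scene",80,40,160,160,4,"c6.png")
E
python3 go.py .5196 -.309 .018 102.4
```

```text
t 13.15 p [ 0.5204 -0.3095  0.0181] rpy [-90.04   0.   102.41] w 0.486 F [-0.8  0.9  2.4] q [ -37.   25.  102.    0.   53. -140.]
[0.0007 0.0001 0.0007] [ 0.0007  0.0002 -0.0001] rows 0.0
```

View pics/c6.png

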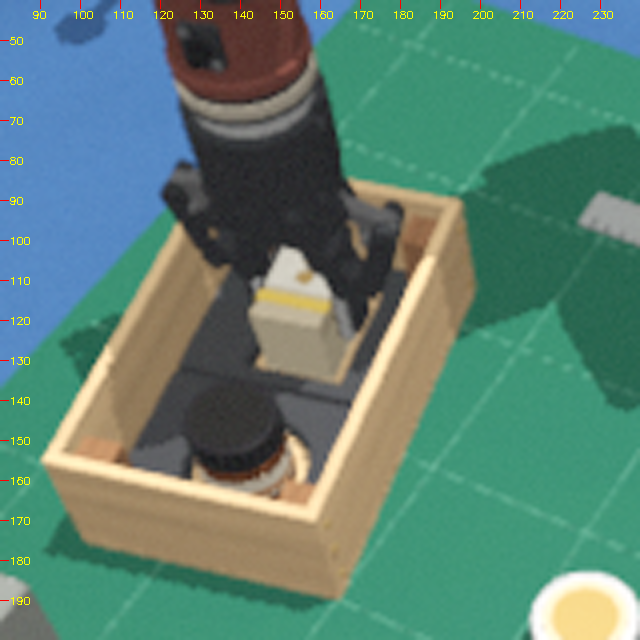

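Carton is in the slot, at floor contact. Release and rise.

Request:
apply_moves:
  steps:
    - [55,[0,0,0],[0,0,0]]
    - [62,[0,0,0],[0,0,0]]
    - [70,[0,0,0],[0,0,0]]
    - [75,[0,0,0],[0,0,0]]
    - [75,[0,-0.02,0],[0,0,0]]
    - [75,[0,-0.06,0],[0,0,0]]
    - [75,[0,-0.1,0],[0,0,0]]
    - [75,[0,-0.14,0],[0,0,0]]

```text
t: 13.82
eef_pos: [0.5197, -0.309, 0.1588]
ee_rot: [-90.0, -0.1, 102.4]
wrist_force: [0.4, -1.2, -0.6]
width: 0.752
```

```bash
python3 go.py .5455 .3025 .15 -14.4
```

```text
t 13.82 p [ 0.5197 -0.309   0.1588] rpy [-8.9980e+01 -7.0000e-02  1.0241e+02] w 0.752 F [ 0.4 -1.2 -0.6] q [ -37.   14.   99.    0.   67. -140.]
[ 0.5917  0.0095 -0.1566] [-1.5000e-03  2.0387e+00  5.0000e-04] rows 14.7
```

Request:
apply_moves:
  steps:
    - [60,[0.59,0.0,-0.157],[0,2.039,0]]
    - [60,[0.59,0.0,-0.157],[0,2.039,0]]
    - [60,[0.59,0.0,-0.157],[0,2.039,0]]
    - [60,[0.59,0.0,-0.157],[0,2.039,0]]
    - [60,[0.59,0.0,-0.157],[0,2.039,0]]
    - [60,[0.59,0.0,-0.157],[0,2.039,0]]
    - [60,[0.59,0.0,-0.157],[0,2.039,0]]
    - [60,[0.59,0.0,-0.157],[0,2.039,0]]

```text
t: 14.48
eef_pos: [0.5339, 0.005, 0.159]
ee_rot: [-90.0, -0.0, 48.3]
wrist_force: [0.8, -0.5, 1.3]
width: 0.606
```

```bash
python3 go.py .5455 .3025 .15 -14.4
```

```text
t 14.48 p [0.5339 0.005  0.159 ] rpy [-9.001e+01 -2.000e-02  4.830e+01] w 0.606 F [ 0.8 -0.5  1.3] q [ -7.   6. 108.   0.  66. -55.]
[0.2298 0.0091 0.1892] [-0.0000e+00  1.0944e+00  5.0000e-04] rows 7.1
```

Request:
apply_moves:
  steps:
    - [60,[0.23,0.009,0.189],[0,1.094,0]]
    - [60,[0.23,0.009,0.189],[0,1.094,0]]
    - [60,[0.23,0.009,0.189],[0,1.094,0]]
    - [60,[0.23,0.009,0.189],[0,1.094,0]]
    - [60,[0.23,0.009,0.189],[0,1.094,0]]
    - [60,[0.23,0.009,0.189],[0,1.094,0]]
    - [60,[0.23,0.009,0.189],[0,1.094,0]]
    - [60,[0.23,0.009,0.189],[0,1.094,0]]

```text
t: 15.15
eef_pos: [0.5455, 0.3056, 0.1501]
ee_rot: [-89.9, -0.0, -5.2]
wrist_force: [-0.1, 0.1, -0.5]
width: 0.6
```

Request:
apply_moves:
  steps:
    - [60,[0,0,0],[0,0.16,0]]
    - [60,[0,0,0],[0,0.16,0]]
    - [60,[0,0,0],[0,0.16,0]]
    - [60,[0,0,0],[0,0.16,0]]

```text
t: 15.48
eef_pos: [0.5453, 0.3057, 0.1498]
ee_rot: [-89.9, -0.0, -14.2]
wrist_force: [0.0, -0.1, 0.4]
width: 0.602
```

```bash
python3 - <<'E'
from h import *
for i in range(3): r.get_image("top")
crop("top",315,145,100,120,5,"box3.png")
crop("scene",340,150,130,150,4,"t3.png")
E
python3 go.py .5455 .3025 .017 -14.4
```

```text
t 15.73 p [0.5456 0.3051 0.1501] rpy [-8.991e+01 -4.000e-02 -1.434e+01] w 0.599 F [0.4 0.4 0.1] q [23. 17. 96.  0. 67. 37.]
[ 0.0004  0.1331 -0.0027] [-0.0015  0.001   0.0006] rows 3.2
```

View pics/box3.png

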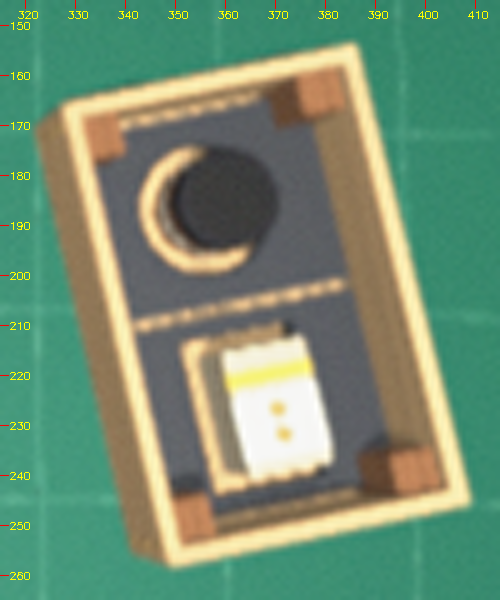

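View pics/t3.png

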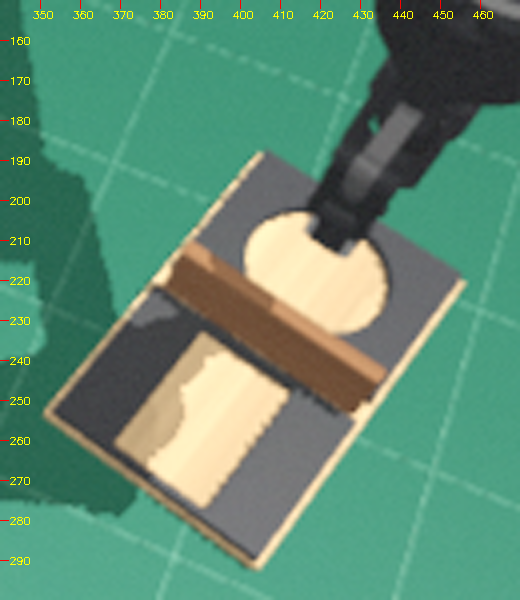

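Run:
```python
from h import *
for a,b in((284,315.5),(188.5,251),(379.5,380)): print(w("scene",340+a/4-.5,150+b/4-.5,.046).round(4))
```

```text
[0.5492 0.303  0.046 ]
[0.5354 0.2499 0.046 ]
[0.5624 0.3538 0.046 ]
```

```bash
python3 go.py .547 .3025 .019 -14.5
```

```text
t 15.78 p [0.5456 0.3052 0.1501] rpy [-8.991e+01 -3.000e-02 -1.434e+01] w 0.6 F [-0.7  0.6  1.2] q [23. 17. 96.  0. 67. 37.]
[ 0.0019  0.1311 -0.0024] [-0.0015  0.0027  0.0006] rows 3.1
```

Request:
apply_moves:
  steps:
    - [60,[0.002,0.035,-0.002],[-0.001,0.003,0]]
    - [60,[0.002,0.075,-0.002],[-0.001,0.003,0]]
    - [60,[0.002,0.105,-0.002],[-0.001,0.003,0]]
    - [60,[0.002,0.121,-0.002],[-0.001,0.003,0]]
    - [60,[0.002,0.131,-0.002],[-0.001,0.003,0]]
    - [60,[0.002,0.131,-0.002],[-0.001,0.003,0]]
    - [60,[0.002,0.131,-0.002],[-0.001,0.003,0]]
    - [60,[0.002,0.131,-0.002],[-0.001,0.003,0]]

```text
t: 16.45
eef_pos: [0.549, 0.3035, 0.0211]
ee_rot: [-89.8, -0.2, -14.5]
wrist_force: [0.1, 0.4, 1.0]
width: 0.597
```

```bash
python3 - <<'E'
from h import *
for i in range(3): r.get_image("top")
crop("scene",340,150,130,150,4,"t4.png")
E
python3 go.py .547 .3025 .019 -14.5
```

```text
t 16.65 p [0.5485 0.3035 0.021 ] rpy [-89.86  -0.18 -14.51] w 0.601 F [-0.1 -0.2  0.1] q [23. 27. 99.  0. 54. 37.]
[-0.0012  0.002  -0.0013] [-0.0025 -0.0002  0.0032] rows 0.1
```

View pics/t4.png

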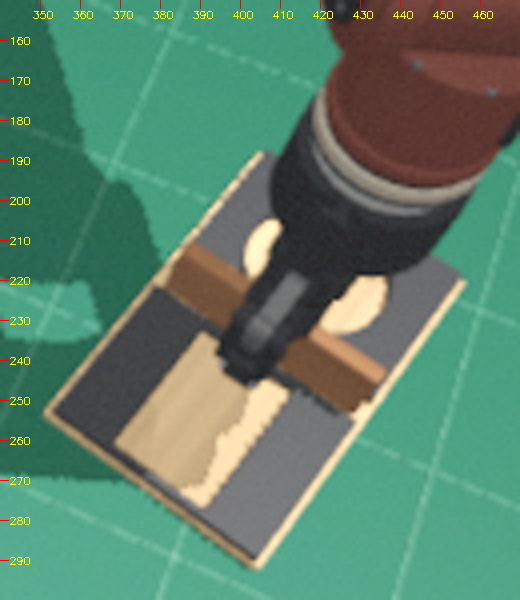

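Centred on the board. Close with higher force.

Request:
apply_moves:
  steps:
    - [40,[-0.001,0.002,-0.001],[-0.002,0,0.003]]
    - [25,[-0.001,0.002,-0.001],[-0.002,0,0.003]]
    - [15,[-0.001,0.002,-0.001],[-0.002,0,0.003]]
    - [5,[-0.001,0.002,-0.001],[-0.002,0,0.003]]
    - [0,[-0.001,0.002,-0.001],[-0.002,0,0.003]]
    - [0,[-0.001,0.002,-0.001],[-0.002,0,0.003]]
    - [0,[-0.001,0.002,-0.001],[-0.002,0,0.003]]
    - [0,[-0.001,0.002,-0.001],[-0.002,0,0.003]]
  force: 80

```text
t: 17.32
eef_pos: [0.5474, 0.3029, 0.0194]
ee_rot: [-90.0, -0.0, -14.5]
wrist_force: [-1.0, 0.4, 3.1]
width: 0.101
```

```bash
python3 - <<'E'
from h import *
for i in range(2): r.get_image("top")
E
python3 go.py .547 .3025 .21 -14.5
```

```text
t 17.42 p [0.5475 0.3029 0.0194] rpy [-8.995e+01 -2.000e-02 -1.452e+01] w 0.096 F [-2.2  0.8  4.6] q [23. 27. 99.  0. 54. 37.]
[-0.0003 -0.1906 -0.0004] [-0.0008 -0.0003  0.0004] rows 4.6
```

Request:
apply_moves:
  steps:
    - [0,[0,-0.01,0],[0,0,0]]
    - [0,[0,-0.03,0],[0,0,0]]
    - [0,[0,-0.06,0],[0,0,0]]
    - [0,[0,-0.095,0],[0,0,0]]
    - [0,[0,-0.13,0],[0,0,0]]
    - [0,[0,-0.16,0],[0,0,0]]
    - [0,[0,-0.18,0],[0,0,0]]
    - [0,[0,-0.19,0],[0,0,0]]

```text
t: 18.08
eef_pos: [0.5489, 0.3032, 0.2132]
ee_rot: [-89.8, -0.3, -14.5]
wrist_force: [0.4, -0.2, -2.5]
width: 0.099
```

```bash
python3 - <<'E'
from h import *
for i in range(3): r.get_image("top")
crop("scene",300,30,190,200,3,"t5.png")
crop("top",60,130,160,150,4,"t6.png")
E
python3 go.py .5722 -.299 .21 12.4
```

```text
t 18.33 p [0.5457 0.302  0.2063] rpy [-90.13   0.21 -14.52] w 0.104 F [ 0.4 -0.1 -3. ] q [23. 14. 94.  0. 73. 37.]
[ 0.1763 -0.003  -0.5752] [ 0.0014 -0.4698 -0.0042] rows 14.4
```

View pics/t5.png

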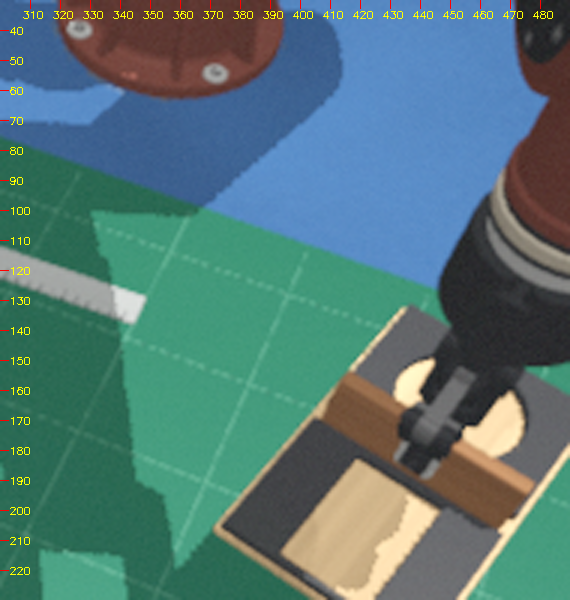

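View pics/t6.png

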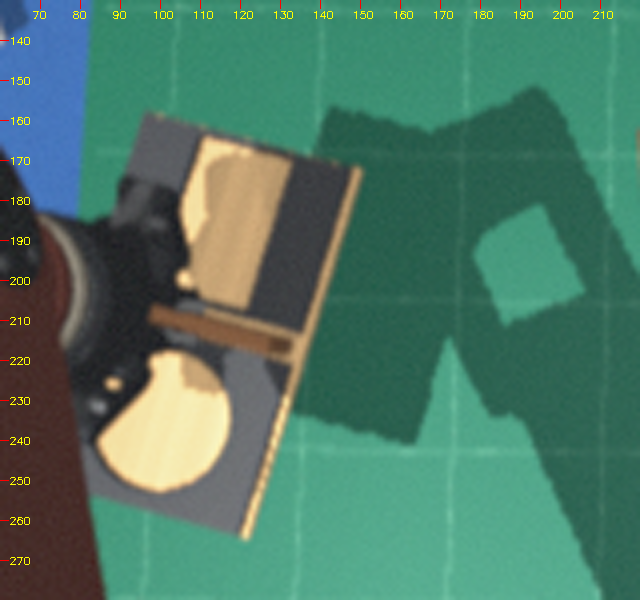

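Request:
apply_moves:
  steps:
    - [0,[0.004,-0.003,-0.012],[0.001,-0.01,-0.004]]
    - [0,[0.012,-0.003,-0.04],[0.001,-0.033,-0.004]]
    - [0,[0.023,-0.003,-0.075],[0.001,-0.06,-0.004]]
    - [0,[0.034,-0.003,-0.111],[0.001,-0.09,-0.004]]
    - [0,[0.045,-0.003,-0.147],[0.001,-0.12,-0.004]]
    - [0,[0.056,-0.003,-0.183],[0.001,-0.15,-0.004]]
    - [0,[0.067,-0.003,-0.219],[0.001,-0.18,-0.004]]
    - [0,[0.078,-0.003,-0.255],[0.001,-0.21,-0.004]]

```text
t: 19.0
eef_pos: [0.5553, 0.034, 0.2066]
ee_rot: [-90.0, 0.3, -2.4]
wrist_force: [0.4, -0.0, -2.0]
width: 0.098
```

```bash
python3 go.py .5722 -.299 .21 12.4
```

```text
t 19.0 p [0.5553 0.034  0.2066] rpy [-90.05   0.29  -2.39] w 0.098 F [ 0.4 -0.  -2. ] q [ -4.   6. 103.  -0.  72.  -1.]
[ 0.0308 -0.0033 -0.332 ] [ 2.000e-04 -2.581e-01 -5.100e-03] rows 8.0
```

Request:
apply_moves:
  steps:
    - [0,[0.003,-0.003,-0.036],[0,-0.03,-0.005]]
    - [0,[0.007,-0.003,-0.075],[0,-0.06,-0.005]]
    - [0,[0.01,-0.003,-0.114],[0,-0.09,-0.005]]
    - [0,[0.014,-0.003,-0.153],[0,-0.12,-0.005]]
    - [0,[0.018,-0.003,-0.192],[0,-0.15,-0.005]]
    - [0,[0.021,-0.003,-0.23],[0,-0.18,-0.005]]
    - [0,[0.024,-0.003,-0.265],[0,-0.206,-0.005]]
    - [0,[0.028,-0.003,-0.295],[0,-0.23,-0.005]]

```text
t: 19.67
eef_pos: [0.569, -0.2638, 0.2064]
ee_rot: [-89.8, 0.3, 10.8]
wrist_force: [1.1, -0.1, -2.7]
width: 0.098
```

```bash
python3 go.py .5722 -.299 .2 12.4
```

```text
t 19.67 p [ 0.569  -0.2638  0.2064] rpy [-89.84   0.25  10.78] w 0.098 F [ 1.1 -0.1 -2.7] q [-31.  14.  93.  -0.  73. -42.]
[-0.0034  0.0063 -0.0352] [-0.0028 -0.0282 -0.0044] rows 0.9
```

Request:
apply_moves:
  steps:
    - [0,[-0.001,0.003,-0.02],[-0.003,-0.015,-0.004]]
    - [0,[-0.003,0.006,-0.032],[-0.003,-0.028,-0.004]]
    - [0,[-0.003,0.006,-0.035],[-0.003,-0.028,-0.004]]
    - [0,[-0.003,0.006,-0.035],[-0.003,-0.028,-0.004]]
    - [0,[-0.003,0.006,-0.035],[-0.003,-0.028,-0.004]]
    - [0,[-0.003,0.006,-0.035],[-0.003,-0.028,-0.004]]
    - [0,[-0.003,0.006,-0.035],[-0.003,-0.028,-0.004]]
    - [0,[-0.003,0.006,-0.035],[-0.003,-0.028,-0.004]]

```text
t: 20.33
eef_pos: [0.5729, -0.2977, 0.2006]
ee_rot: [-90.0, 0.0, 12.5]
wrist_force: [-0.1, 0.2, -2.0]
width: 0.1
```

```bash
python3 - <<'E'
from h import *
for i in range(3): r.get_image("top")
crop("scene",60,0,190,200,3,"t7.png")
crop("top",300,110,160,150,4,"t8.png")
E
python3 go.py .5722 -.299 .12 12.4
```

```text
t 20.58 p [ 0.5727 -0.2985  0.2006] rpy [-9.003e+01  1.000e-02  1.241e+01] w 0.101 F [ 0.   0.3 -3.1] q [-34.  16.  91.  -0.  73. -46.]
[-0.0006  0.0806 -0.0003] [ 0.0005  0.0002 -0.0001] rows 1.9
```

View pics/t7.png

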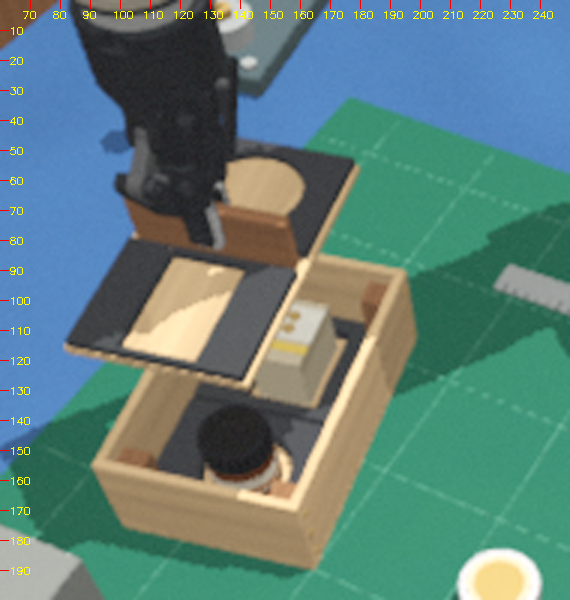

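View pics/t8.png

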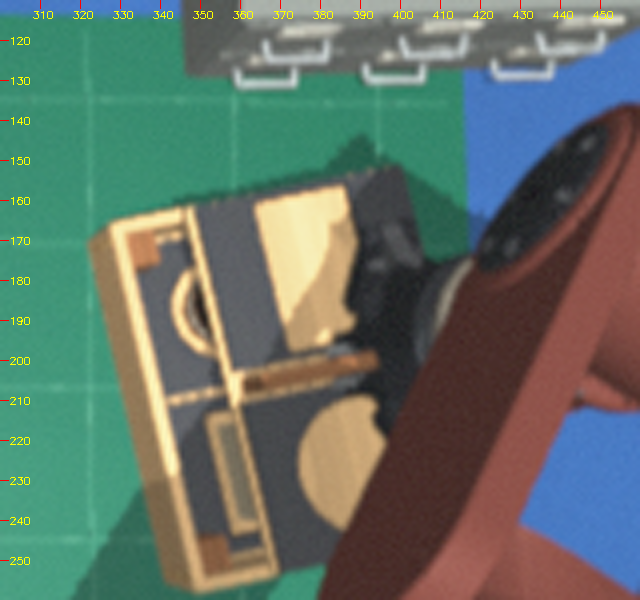

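Run:
```python
from m import *
p=np.array([.5727,-.2985]);
for nm,(a,b),z in(("under",((187,208),(274,577)),.181),("foam",((196,207),(281,571)),.193)):
    P=pts(300,110,4,[a,b],z); print(nm,P,np.linalg.norm(P[0]-P[1]),ang(P[1],P[0]))
    th=np.radians(12.4);ex=np.array([np.cos(th),np.sin(th)]);ey=np.array([-ex[1],ex[0]])
    d=P.mean(0)-p; print(d@ex,d@ey)
    B=np.array([.5722,-.2973]);print("rel box",(P.mean(0)-B)@ex,(P.mean(0)-B)@ey)
# grip top near end: corners
P=pts(300,110,4,[(244,376),(246,396)],.227);print(P, ((P.mean(0)-p)@ex,(P.mean(0)-p)@ey))
```

```text
under [[ 0.66098845 -0.2176509 ]
 [ 0.45838313 -0.26152143]] 0.2073005986531571 12.217750445367573
-5.973395250407804e-05 0.06033412023686792
rel box 0.00017091979406247992 0.05905474583928342
foam [[ 0.65937359 -0.21939702]
 [ 0.46239534 -0.26146955]] 0.20142127204835894 12.056623102269253
0.000929065728977363 0.05924936551735867
rel box 0.0011597194755439226 0.05796999111977417
[[ 0.56425957 -0.23347414]
 [ 0.55388281 -0.23429351]] (np.float64(0.0005644920690162372), np.float64(0.06603541145350003))
```

Run:
```python
from h import *
f=lambda a,b,z: w("scene",60+a/3-.5,b/3-.5,z)[:2]
th=np.radians(12.4);ex=np.array([np.cos(th),np.sin(th)]);ey=np.array([-ex[1],ex[0]]);B=np.array([.5722,-.2973])
for n,a,b,z in(("box -x+y",407,270,.076),("box +x+y",297,514,.076),("box +x-y",93,464,.076),("tray +x+y under",249,390,.181),("tray +x-y under",66,350,.181),("tray -x+y foam",358,160,.193),("tray +x+y foam",240,378,.193),("tray +x-y foam",66,342,.193)):
    P=f(a,b,z)-B; print(n,P@ex,P@ey)
```

```text
box -x+y -0.11694745240906844 0.07533630656050873
box +x+y 0.1195437372643516 0.07633404362146466
box +x-y 0.11535285395619363 -0.07661574457885344
tray +x+y under 0.10281935694612901 0.05901733598784995
tray +x-y under 0.1012344392515297 -0.0656994875142222
tray -x+y foam -0.09965699629626548 0.05977835609969736
tray +x+y foam 0.10412013141065406 0.056441069387147214
tray +x-y foam 0.10402921483936144 -0.059929511613996865
```

```bash
python3 go.py .572 -.2961 .115 12.4
```

```text
t 20.68 p [ 0.5726 -0.2987  0.2005] rpy [-9.002e+01  1.000e-02  1.240e+01] w 0.101 F [ 0.   0.4 -2.8] q [-34.  16.  91.  -0.  73. -46.]
[-0.0001  0.0854  0.0027] [ 0.0004 -0.     -0.0002] rows 2.1
```

Request:
apply_moves:
  steps:
    - [0,[0,0.02,0.003],[0,0,0]]
    - [0,[0,0.045,0.003],[0,0,0]]
    - [0,[0,0.065,0.003],[0,0,0]]
    - [0,[0,0.079,0.003],[0,0,0]]
    - [0,[0,0.085,0.003],[0,0,0]]
    - [0,[0,0.085,0.003],[0,0,0]]
    - [0,[0,0.085,0.003],[0,0,0]]
    - [0,[0,0.085,0.003],[0,0,0]]

```text
t: 21.35
eef_pos: [0.5732, -0.2966, 0.1173]
ee_rot: [-90.2, -0.1, 12.4]
wrist_force: [-0.7, 0.2, -1.8]
width: 0.103
```

```bash
python3 - <<'E'
from h import *
for i in range(3): r.get_image("top")
crop("scene",70,30,150,160,4,"t9.png")
crop("top",310,140,120,125,5,"t10.png")
E
python3 go.py .572 -.2961 .0834 12.4
```

```text
t 21.6 p [ 0.5726 -0.2962  0.1166] rpy [-9.010e+01 -7.000e-02  1.239e+01] w 0.104 F [-0.  -0.8 -2.5] q [-34.  21.  94.  -0.  64. -46.]
[-0.0006  0.0332  0.0003] [ 0.0018 -0.0001  0.0012] rows 0.8
```

View pics/t9.png

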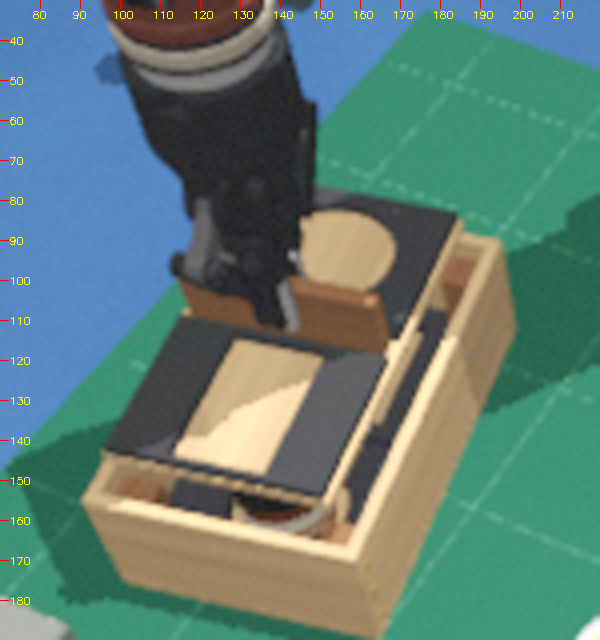

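View pics/t10.png

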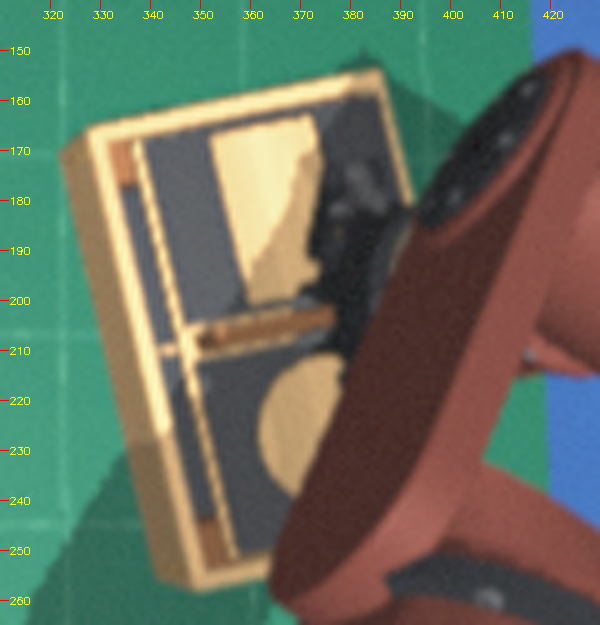

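Run:
```python
from m import *
th=np.radians(12.4);ex=np.array([np.cos(th),np.sin(th)]);ey=np.array([-ex[1],ex[0]]);B=np.array([.5722,-.2973])
P=pts(310,140,5,[(135,142),(232,559)],.097); print([((q-B)@ex,(q-B)@ey) for q in P],ang(P[1],P[0]))
f=lambda a,b,z: w("scene",70+a/4-.5,30+b/4-.5,z)[:2]
for n,a,b,z in(("box -x+y",501,237,.076),("box +x+y",357,561,.076),("box +x-y",84,497,.076),("under+x+y",325,505,.097),("under+x-y",105,460,.097),("foam -x+y",459,217,.109),("foam +x-y",105,450,.109)):
    q=f(a,b,z)-B; print(n,q@ex,q@ey)
```

```text
[(np.float64(0.10357876681883531), np.float64(0.060597248530818916)), (np.float64(-0.10323738343895085), np.float64(0.06119761190416585))] 12.233677443454747
box -x+y -0.11898608425886804 0.07363256519802025
box +x+y 0.11688580200858892 0.07585090879035011
box +x-y 0.11435417289494439 -0.07709596658700452
under+x+y 0.10129822433264243 0.05673584939936376
under+x-y 0.10268738408043582 -0.06367157536916924
foam -x+y -0.09705361235157646 0.060412402123570456
foam +x-y 0.10454841370521153 -0.05877904094591205
```

Request:
apply_moves:
  steps:
    - [0,[-0.0005,0.008,0.001],[0.002,0,0.001]]
    - [0,[-0.0005,0.016,0.001],[0.002,0,0.001]]
    - [0,[-0.0005,0.023,0.001],[0.002,0,0.001]]
    - [0,[-0.0005,0.028,0.001],[0.002,0,0.001]]
    - [0,[-0.0005,0.031,0.001],[0.002,0,0.001]]
    - [0,[-0.0005,0.032,0.001],[0.002,0,0.001]]
    - [0,[-0.0005,0.032,0.001],[0.002,0,0.001]]
    - [0,[-0.0005,0.032,0.001],[0.002,0,0.001]]

```text
t: 22.37
eef_pos: [0.5717, -0.2952, 0.084]
ee_rot: [-90.0, 0.0, 12.4]
wrist_force: [0.8, -0.4, -1.9]
width: 0.098
```

```bash
python3 - <<'E'
from h import *
for i in range(2): r.get_image("top")
crop("scene",70,30,150,160,4,"t11.png")
crop("top",310,140,120,125,5,"t12.png")
E
python3 go.py .572 -.2952 .0834 12.4
```

```text
t 22.57 p [ 0.5717 -0.2952  0.0842] rpy [-8.996e+01  1.000e-02  1.239e+01] w 0.102 F [-0.3 -0.2 -2.4] q [-34.  23.  95.   0.  61. -46.]
[ 0.0003  0.0008 -0.0001] [-0.0006 -0.0001 -0.0002] rows 0.0
```

View pics/t11.png

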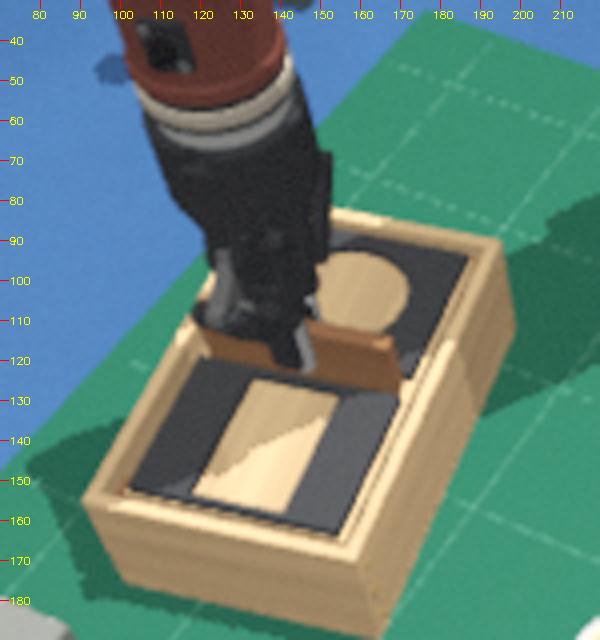

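View pics/t12.png

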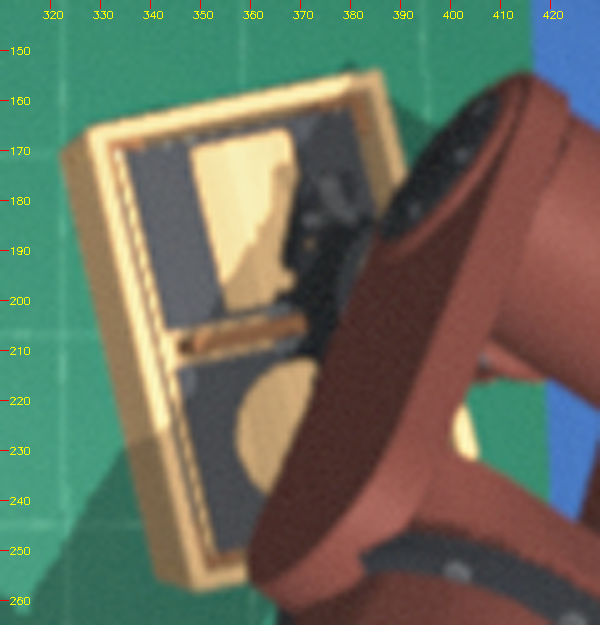

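Request:
apply_moves:
  steps:
    - [0,[0,0.0008,0],[0,0,0]]
    - [0,[0,0.0012,0],[0,0,0]]
    - [0,[0,0.0016,0],[0,0,0]]
    - [0,[0,0.0016,0],[0,0,0]]

```text
t: 22.9
eef_pos: [0.5719, -0.2953, 0.0834]
ee_rot: [-90.0, 0.0, 12.4]
wrist_force: [-2.0, 1.5, 1.6]
width: 0.105
```

Request:
apply_moves:
  steps:
    - [15,[0,0,0],[0,0,0]]
    - [25,[0,0,0],[0,0,0]]
    - [40,[0,0,0],[0,0,0]]
    - [50,[0,0,0],[0,0,0]]
    - [50,[0,-0.01,0],[0,0,0]]
    - [50,[0,-0.04,0],[0,0,0]]
    - [50,[0,-0.08,0],[0,0,0]]
    - [50,[0,-0.11,0],[0,0,0]]
  force: 40

```text
t: 23.57
eef_pos: [0.5723, -0.2956, 0.1962]
ee_rot: [-90.0, -0.1, 12.4]
wrist_force: [0.1, -0.4, 0.7]
width: 0.503
```

```bash
python3 go.py .6344 -.0615 .14 102.4
```

```text
t 23.57 p [ 0.5723 -0.2956  0.1962] rpy [-9.005e+01 -6.000e-02  1.240e+01] w 0.503 F [ 0.1 -0.4  0.7] q [-34.  16.  92.   0.  72. -46.]
[0.1109 0.0562 0.2154] [ 1.4000e-03 -1.5708e+00  2.0000e-04] rows 6.0
```

Request:
apply_moves:
  steps:
    - [100,[0.11,0.03,0.215],[0,1.571,0]]
    - [100,[0.11,0.03,0.215],[0,1.571,0]]
    - [100,[0.11,0.03,0.215],[0,1.571,0]]
    - [100,[0.11,0.03,0.215],[0,1.571,0]]
    - [100,[0.11,0.03,0.215],[0,1.571,0]]
    - [100,[0.11,0.03,0.215],[0,1.571,0]]
    - [100,[0.11,0.03,0.215],[0,1.571,0]]
    - [100,[0.11,0.03,0.215],[0,1.571,0]]

```text
t: 24.23
eef_pos: [0.6339, -0.0588, 0.1665]
ee_rot: [-89.9, -0.0, -43.5]
wrist_force: [0.6, -0.5, 0.2]
width: 0.999
```

Request:
apply_moves:
  steps:
    - [100,[0,0,0],[0,0.6,0]]
    - [100,[0,0,0],[0,0.6,0]]
    - [100,[0,0,0],[0,0.6,0]]
    - [100,[0,0,0],[0,0.6,0]]
    - [100,[0,0,0],[0,0.6,0]]

```text
t: 24.65
eef_pos: [0.6342, -0.0587, 0.1674]
ee_rot: [-89.9, -0.0, -78.2]
wrist_force: [-0.1, -0.3, -0.5]
width: 1.003
```

```bash
python3 - <<'E'
from h import *
for i in range(3): r.get_image("top")
crop("scene",70,30,150,160,4,"t13.png")
crop("top",310,140,120,125,5,"t14.png")
E
python3 go.py .6344 -.0615 .06 -77.6  .6344 -.0615 .001 -77.6
```

```text
t 24.9 p [ 0.6341 -0.0588  0.167 ] rpy [-89.91  -0.   -77.76] w 0.998 F [ 0.9  0.4 -0.6] q [-12.  17.  94.   0.  69.  66.]
[ 0.0027  0.107  -0.0004] [-0.0015 -0.0028  0.0001] rows 2.6
[ 0.0027  0.166  -0.0005] [-0.0015 -0.0028  0.0001] rows 4.0
```

View pics/t13.png

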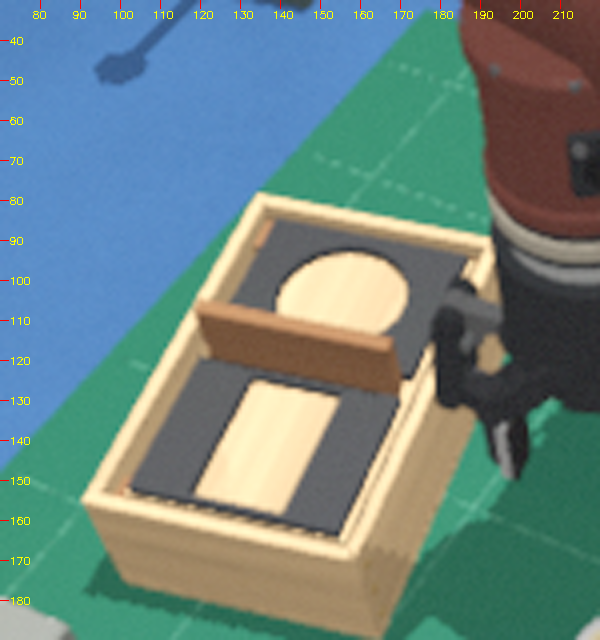

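View pics/t14.png

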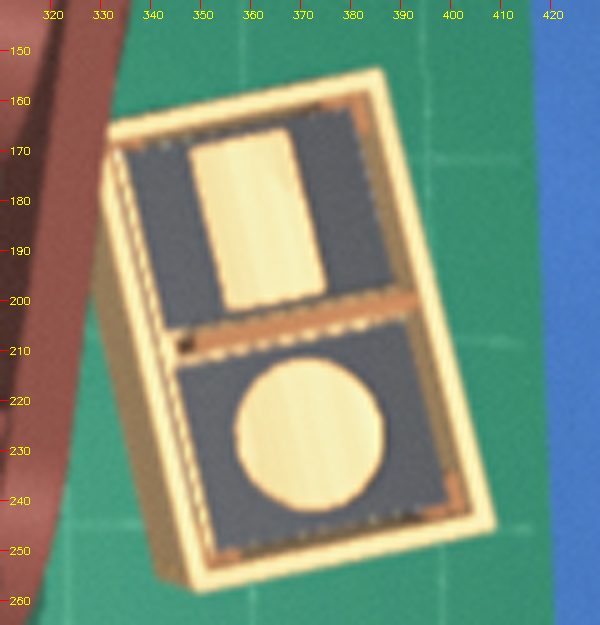

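Request:
apply_moves:
  steps:
    - [100,[0.003,0.04,0],[-0.001,-0.003,0]]
    - [100,[0.003,0.08,0],[-0.001,-0.003,0]]
    - [100,[0.003,0.12,0],[-0.001,-0.003,0]]
    - [100,[0.003,0.145,0],[-0.001,-0.003,0]]
    - [100,[0.003,0.16,0],[-0.001,-0.003,0]]
    - [100,[0.003,0.165,0],[-0.001,-0.003,0]]
    - [100,[0.003,0.165,0],[-0.001,-0.003,0]]
    - [100,[0.003,0.165,0],[-0.001,-0.003,0]]

```text
t: 25.57
eef_pos: [0.6367, -0.062, 0.0037]
ee_rot: [-89.8, -0.1, -77.6]
wrist_force: [-0.0, -1.1, 0.7]
width: 1.001
```

```bash
python3 - <<'E'
from m import *
print(pts(310,140,5,[(310,435)],.073)); rect(pts(310,140,5,[(190,150),(290,130),(325,291),(227,310)],.073),"obl")
for i in range(3): r.get_image("top")
crop("scene",180,120,120,120,5,"w1.png")
E
python3 go.py .6344 -.0615 .002 -77.6
```

```text
[[ 0.51808398 -0.30666295]]
obl [ 0.6255 -0.2831] up-edges [np.float64(82.6), np.float64(83.1), np.float64(52.0), np.float64(50.4)] yaw 12.0 10.9 12.1 11.6
t 25.82 p [ 0.6366 -0.062   0.0041] rpy [-89.78  -0.09 -77.58] w 1.002 F [-0.5 -0.1  0.7] q [-12.  29.  97.   0.  53.  66.]
[-0.001   0.0021 -0.0021] [-0.0038  0.0003  0.0016] rows 0.1
```

View pics/w1.png

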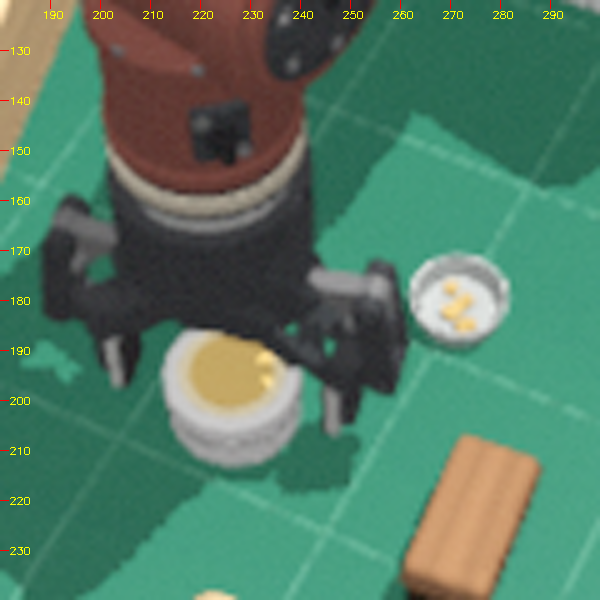

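Request:
apply_moves:
  steps:
    - [85,[-0.001,0.002,-0.002],[-0.004,0,0.002]]
    - [75,[-0.001,0.002,-0.002],[-0.004,0,0.002]]
    - [65,[-0.001,0.002,-0.002],[-0.004,0,0.002]]
    - [50,[-0.001,0.002,-0.002],[-0.004,0,0.002]]
    - [50,[-0.001,0.002,-0.002],[-0.004,0,0.002]]
    - [50,[-0.001,0.002,-0.002],[-0.004,0,0.002]]
    - [50,[-0.001,0.002,-0.002],[-0.004,0,0.002]]

```text
t: 26.4
eef_pos: [0.6349, -0.0615, 0.0029]
ee_rot: [-90.0, 0.0, -77.6]
wrist_force: [-0.2, 1.1, 6.0]
width: 0.653
```

```bash
python3 - <<'E'
from h import *
for i in range(2): r.get_image("top")
crop("scene",180,120,120,120,5,"w2.png")
E
python3 go.py .6344 -.0615 .18 -77.6 .518 -.3066 .2 -77.6
```

```text
t 26.55 p [ 0.6349 -0.0615  0.0029] rpy [-8.998e+01  1.000e-02 -7.758e+01] w 0.657 F [-2.   0.4  5.5] q [-12.  29.  97.   0.  53.  66.]
[-0.0002 -0.1771 -0.0004] [-0.0003  0.0004 -0.0002] rows 4.2
[ 0.2141 -0.1972 -0.1668] [-0.0003  0.0004 -0.0002] rows 8.0
```

View pics/w2.png

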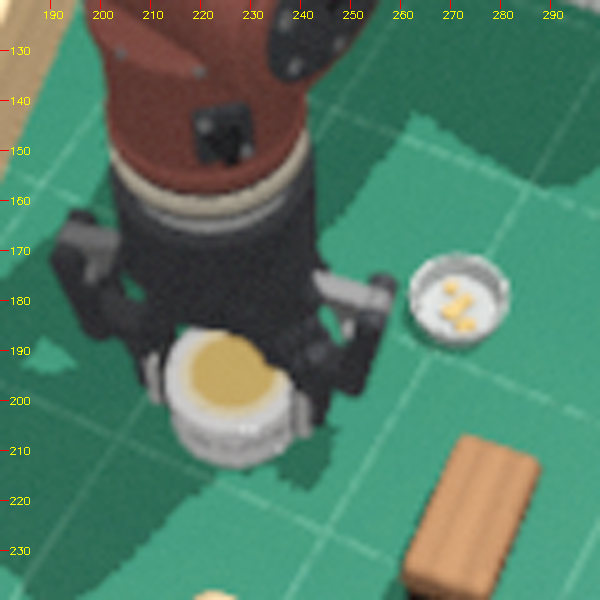

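Request:
apply_moves:
  steps:
    - [50,[0,-0.01,0],[0,0,0]]
    - [50,[0,-0.04,0],[0,0,0]]
    - [50,[0,-0.08,0],[0,0,0]]
    - [50,[0.005,-0.12,-0.004],[0,0,0]]
    - [50,[0.02,-0.155,-0.016],[0,0,0]]
    - [50,[0.043,-0.18,-0.034],[0,0,0]]
    - [50,[0.073,-0.197,-0.057],[0,0,0]]
    - [50,[0.104,-0.197,-0.081],[0,0,0]]

```text
t: 27.22
eef_pos: [0.5807, -0.1821, 0.2061]
ee_rot: [-89.5, -0.3, -77.4]
wrist_force: [1.6, -0.8, -0.2]
width: 0.656
```

```bash
python3 go.py .518 -.3066 .2 -77.6
```

```text
t 27.22 p [ 0.5807 -0.1821  0.2061] rpy [-89.49  -0.34 -77.45] w 0.656 F [ 1.6 -0.8 -0.2] q [-24.  11.  97.   0.  72.  53.]
[ 0.1078  0.006  -0.0884] [-0.009   0.0027  0.006 ] rows 3.3
```

Request:
apply_moves:
  steps:
    - [50,[0.028,0.004,-0.023],[-0.009,0.003,0.006]]
    - [50,[0.058,0.006,-0.048],[-0.009,0.003,0.006]]
    - [50,[0.085,0.006,-0.07],[-0.009,0.003,0.006]]
    - [50,[0.102,0.006,-0.084],[-0.009,0.003,0.006]]
    - [50,[0.108,0.006,-0.088],[-0.009,0.003,0.006]]
    - [50,[0.108,0.006,-0.088],[-0.009,0.003,0.006]]
    - [50,[0.108,0.006,-0.088],[-0.009,0.003,0.006]]
    - [50,[0.108,0.006,-0.088],[-0.009,0.003,0.006]]

```text
t: 27.88
eef_pos: [0.5189, -0.3053, 0.1997]
ee_rot: [-90.0, 0.1, -77.5]
wrist_force: [0.4, 0.5, -0.8]
width: 0.654
```

```bash
python3 - <<'E'
from h import *
for i in range(4): r.get_image("top")
E
python3 go.py .518 -.3066 .095 -77.6
```

```text
t 28.08 p [ 0.519  -0.3055  0.1999] rpy [-9.00e+01  2.00e-02 -7.75e+01] w 0.656 F [-0.3 -0.2 -1.3] q [-37.  11.  97.   0.  71.  40.]
[ 0.0009  0.1049 -0.0012] [-0.      0.0017 -0.0003] rows 2.5
```

Request:
apply_moves:
  steps:
    - [50,[0.001,0.025,-0.001],[0,0.002,0]]
    - [50,[0.001,0.05,-0.001],[0,0.002,0]]
    - [50,[0.001,0.075,-0.001],[0,0.002,0]]
    - [50,[0.001,0.095,-0.001],[0,0.002,0]]
    - [50,[0.001,0.105,-0.001],[0,0.002,0]]
    - [50,[0.001,0.107,-0.001],[0,0.002,0]]
    - [50,[0.001,0.107,-0.001],[0,0.002,0]]
    - [50,[0.001,0.107,-0.001],[0,0.002,0]]

```text
t: 28.75
eef_pos: [0.5194, -0.3072, 0.0944]
ee_rot: [-89.9, -0.1, -77.6]
wrist_force: [0.1, -0.2, -0.5]
width: 0.653
```

```bash
python3 - <<'E'
from h import *
for i in range(3): r.get_image("top")
crop("scene",70,30,150,160,4,"w3.png")
crop("top",310,140,120,125,5,"w4.png")
E
python3 go.py .518 -.3066 .0735 -77.6
```

```text
t 29.0 p [ 0.519  -0.3073  0.0944] rpy [-89.91  -0.09 -77.63] w 0.654 F [ 1.1  0.1 -1.3] q [-37.  18. 101.   0.  60.  40.]
[-0.0009  0.0208 -0.0009] [-0.0016 -0.0004  0.0016] rows 0.5
```

View pics/w3.png

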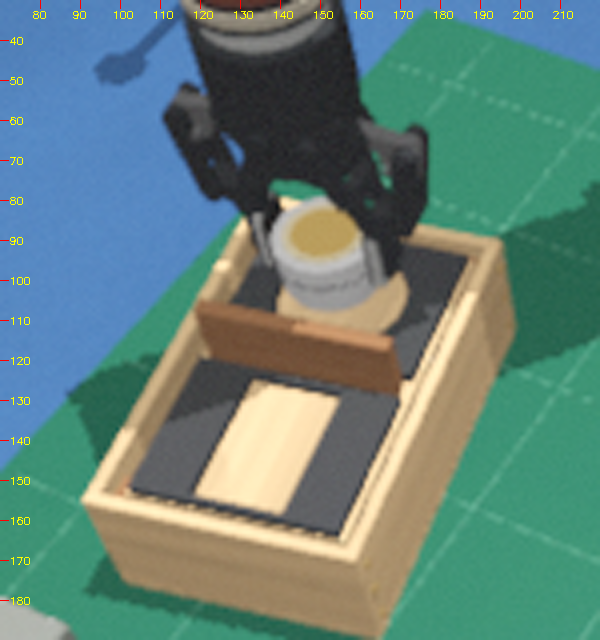

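View pics/w4.png

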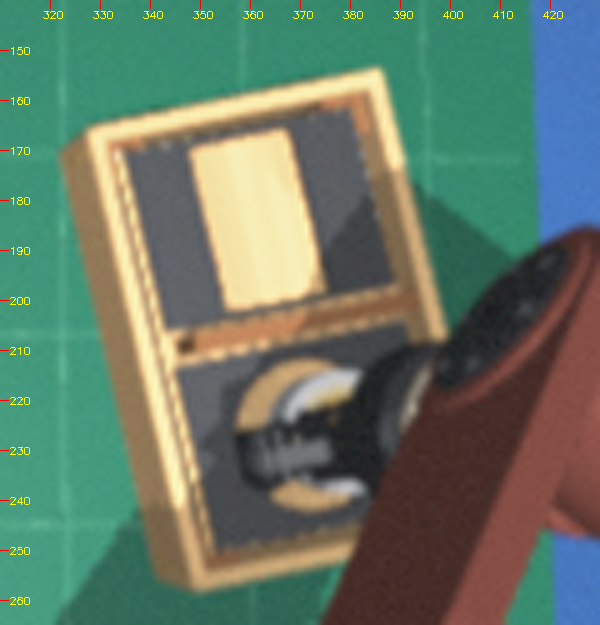

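Request:
apply_moves:
  steps:
    - [50,[-0.001,0.007,-0.001],[-0.001,0,0.001]]
    - [50,[-0.001,0.012,-0.001],[-0.001,0,0.001]]
    - [50,[-0.001,0.016,-0.001],[-0.001,0,0.001]]
    - [50,[-0.001,0.019,-0.001],[-0.001,0,0.001]]
    - [50,[-0.001,0.02,-0.001],[-0.001,0,0.001]]
    - [50,[-0.001,0.02,-0.001],[-0.001,0,0.001]]

```text
t: 29.5
eef_pos: [0.5174, -0.3062, 0.0735]
ee_rot: [-90.0, 0.0, -77.6]
wrist_force: [0.3, 1.9, -1.1]
width: 0.656
```

```bash
python3 - <<'E'
from h import *
for i in range(2): r.get_image("top")
crop("scene",70,30,150,160,4,"w5.png")
E
python3 go.py .518 -.3066 .073 -77.6
```

```text
t 29.65 p [ 0.518  -0.3066  0.0745] rpy [-8.995e+01 -5.000e-02 -7.762e+01] w 0.654 F [ 0.3 -1.5 -1.2] q [-37.  20. 102.   0.  59.  40.]
[-0.0001  0.0015 -0.    ] [-0.0008 -0.0004  0.0008] rows 0.0
```

View pics/w5.png

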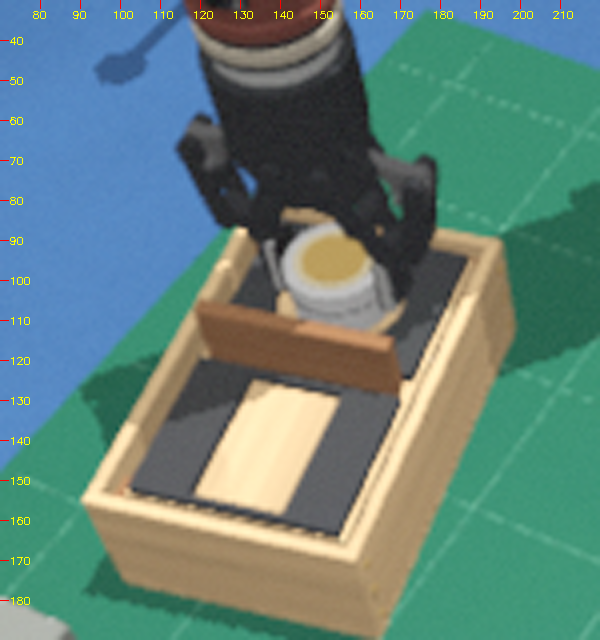

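Request:
apply_moves:
  steps:
    - [50,[0,0.001,0],[0,0,0]]
    - [50,[0,0.0017,0],[0,0,0]]
    - [50,[0,0.0022,0],[0,0,0]]
    - [50,[0,0.0022,0],[0,0,0]]

```text
t: 29.98
eef_pos: [0.5183, -0.3069, 0.0729]
ee_rot: [-89.9, -0.1, -77.6]
wrist_force: [-0.9, 1.3, 2.2]
width: 0.653
```

Contact; release gently and rise.

Request:
apply_moves:
  steps:
    - [68,[0,0,0],[0,0,0]]
    - [73,[0,0,0],[0,0,0]]
    - [80,[0,0,0],[0,0,0]]
    - [86,[0,0,0],[0,0,0]]
    - [86,[0,-0.01,0],[0,0,0]]
    - [86,[0,-0.04,0],[0,0,0]]
    - [86,[0,-0.08,0],[0,0,0]]
    - [86,[0,-0.1,0],[0,0,0]]

```text
t: 30.65
eef_pos: [0.5198, -0.308, 0.1779]
ee_rot: [-89.7, -0.3, -77.6]
wrist_force: [-0.1, -0.6, 1.1]
width: 0.862
```

```bash
python3 go.py .6507 .0578 .13 -85
```

```text
t 30.65 p [ 0.5198 -0.308   0.1779] rpy [-89.72  -0.32 -77.62] w 0.862 F [-0.1 -0.6  1.1] q [-37.  13.  98.   0.  69.  40.]
[-0.3295  0.0471  0.206 ] [-0.0053  0.1288  0.0053] rows 9.4
```

Request:
apply_moves:
  steps:
    - [86,[-0.33,0.0,0.206],[-0.005,0.129,0.005]]
    - [86,[-0.33,0.0,0.206],[-0.005,0.129,0.005]]
    - [86,[-0.33,0.0,0.206],[-0.005,0.129,0.005]]
    - [86,[-0.33,0.0,0.206],[-0.005,0.129,0.005]]
    - [86,[-0.33,0.0,0.206],[-0.005,0.129,0.005]]
    - [86,[-0.33,0.03,0.206],[-0.005,0.129,0.005]]
    - [86,[-0.33,0.047,0.206],[-0.005,0.129,0.005]]
    - [86,[-0.33,0.047,0.206],[-0.005,0.129,0.005]]

```text
t: 31.32
eef_pos: [0.6311, 0.0034, 0.1481]
ee_rot: [-89.8, -0.1, -85.0]
wrist_force: [0.1, -0.6, 0.9]
width: 0.856
```

```bash
python3 go.py .6507 .0578 .13 -85
```

```text
t 31.32 p [0.6311 0.0034 0.1481] rpy [-8.982e+01 -5.000e-02 -8.500e+01] w 0.856 F [ 0.1 -0.6  0.9] q [-6. 18. 95. -0. 67. 79.]
[-0.0525  0.0182  0.0242] [-0.0031 -0.0001  0.0009] rows 1.5
```

Request:
apply_moves:
  steps:
    - [86,[-0.03,0.01,0.014],[-0.003,0,0.001]]
    - [86,[-0.053,0.018,0.024],[-0.003,0,0.001]]
    - [86,[-0.053,0.018,0.024],[-0.003,0,0.001]]
    - [86,[-0.053,0.018,0.024],[-0.003,0,0.001]]
    - [86,[-0.053,0.018,0.024],[-0.003,0,0.001]]
    - [86,[-0.053,0.018,0.024],[-0.003,0,0.001]]

```text
t: 31.82
eef_pos: [0.6507, 0.057, 0.131]
ee_rot: [-89.9, -0.0, -85.1]
wrist_force: [0.1, 0.4, -0.1]
width: 0.861
```

```bash
python3 - <<'E'
from h import *
for i in range(3): r.get_image("top")
crop("top",310,140,120,125,5,"b0.png")
crop("scene",70,30,150,160,4,"b1.png")
E
python3 go.py .6507 .0578 .006 -85
```

```text
t 32.07 p [0.6506 0.0573 0.1307] rpy [-89.96  -0.   -85.08] w 0.861 F [0.1 0.  0.1] q [-1. 21. 93.  0. 66. 84.]
[-5.000e-04  1.247e-01  1.000e-04] [-0.0007 -0.0015  0.    ] rows 3.0
```

View pics/b0.png

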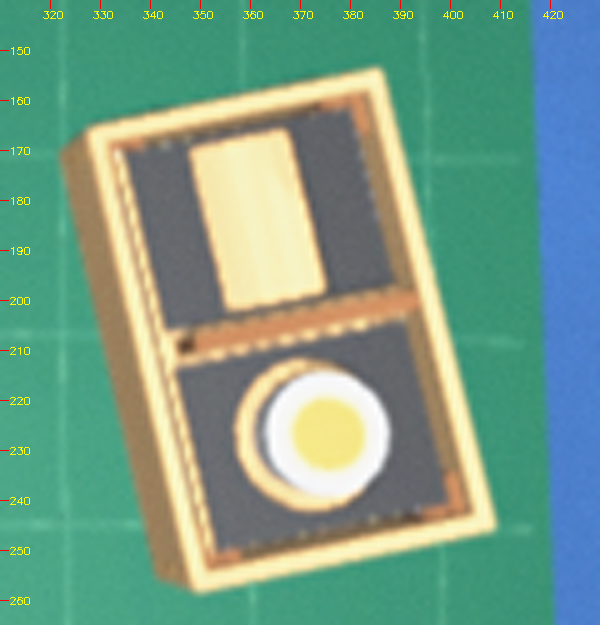

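View pics/b1.png

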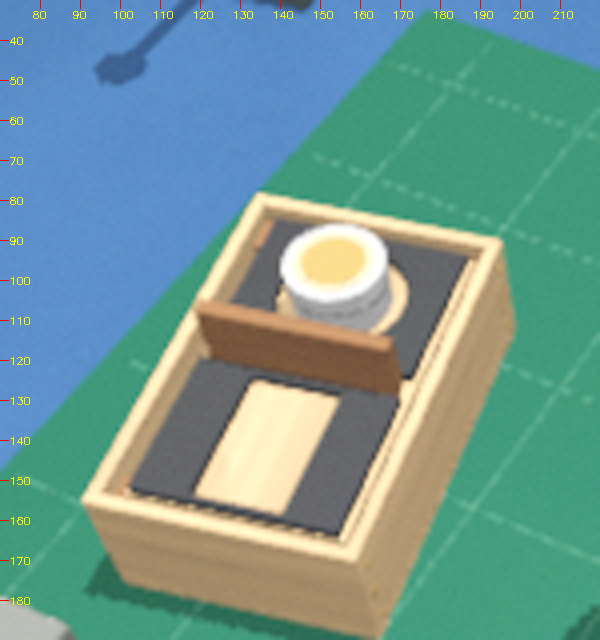

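Request:
apply_moves:
  steps:
    - [86,[-0.001,0.04,0],[-0.001,-0.001,0]]
    - [86,[-0.001,0.08,0],[-0.001,-0.001,0]]
    - [86,[-0.001,0.105,0],[-0.001,-0.001,0]]
    - [86,[-0.001,0.118,0],[-0.001,-0.001,0]]
    - [86,[-0.001,0.124,0],[-0.001,-0.001,0]]
    - [86,[-0.001,0.124,0],[-0.001,-0.001,0]]
    - [86,[-0.001,0.124,0],[-0.001,-0.001,0]]
    - [86,[-0.001,0.124,0],[-0.001,-0.001,0]]

```text
t: 32.73
eef_pos: [0.653, 0.0582, 0.0094]
ee_rot: [-89.7, -0.0, -85.0]
wrist_force: [0.1, -0.3, -0.7]
width: 0.861
```

```bash
python3 - <<'E'
from m import *
print("tin",pts(310,140,5,[(327,435)],.102))
for i in range(3): r.get_image("top")
crop("scene",220,150,120,120,5,"b2.png")
E
python3 go.py .6507 .0578 .006 -85
```

```text
tin [[ 0.51798376 -0.3051595 ]]
t 32.98 p [0.6516 0.0583 0.0081] rpy [-8.989e+01 -2.000e-02 -8.503e+01] w 0.859 F [0.2 0.1 0.4] q [-1. 31. 95. -0. 54. 84.]
[ 0.0004  0.0021 -0.0009] [-0.002  -0.0004  0.0003] rows 0.1
```

View pics/b2.png

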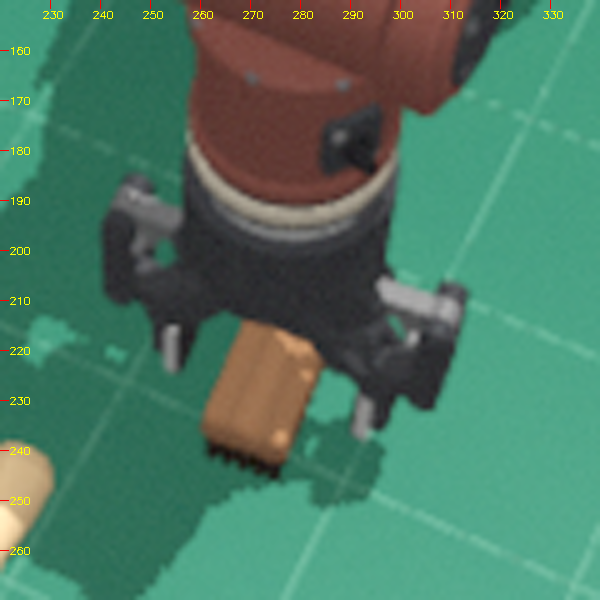

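Request:
apply_moves:
  steps:
    - [70,[0,0.002,-0.001],[-0.002,0,0]]
    - [55,[0,0.002,-0.001],[-0.002,0,0]]
    - [42,[0,0.002,-0.001],[-0.002,0,0]]
    - [25,[0,0.002,-0.001],[-0.002,0,0]]
    - [25,[0,0.002,-0.001],[-0.002,0,0]]
    - [25,[0,0.002,-0.001],[-0.002,0,0]]
    - [25,[0,0.002,-0.001],[-0.002,0,0]]

```text
t: 33.57
eef_pos: [0.6507, 0.0582, 0.0062]
ee_rot: [-90.0, -0.0, -85.0]
wrist_force: [0.9, -0.5, 1.6]
width: 0.414
```

```bash
python3 - <<'E'
from h import *
for i in range(2): r.get_image("top")
crop("scene",220,150,120,120,5,"b3.png")
E
python3 go.py .6507 .0578 .18 -85 .6256 -.2831 .2 -77.6
```

```text
t 33.72 p [0.6507 0.0582 0.0061] rpy [-8.998e+01 -2.000e-02 -8.503e+01] w 0.417 F [1.2 0.7 0.7] q [-1. 31. 95. -0. 54. 84.]
[ 0.0004 -0.1739 -0.    ] [-0.0003 -0.0005  0.0003] rows 4.2
[ 0.3379 -0.1938 -0.0546] [-0.0003 -0.1296  0.0003] rows 9.4
```

View pics/b3.png

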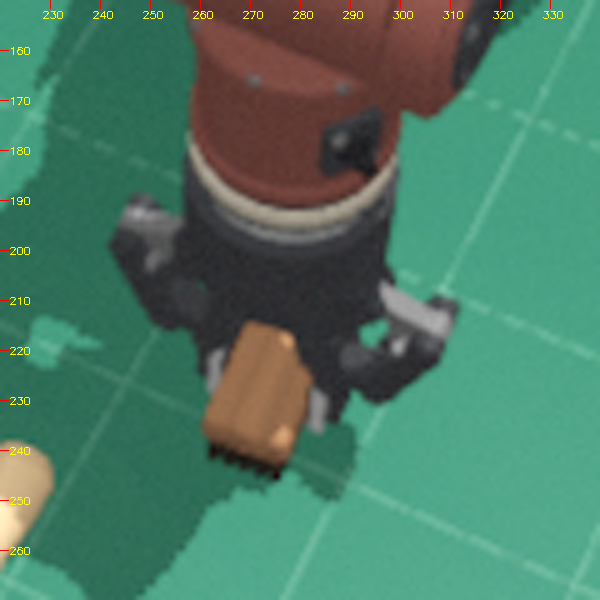

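Request:
apply_moves:
  steps:
    - [25,[0,-0.01,0],[0,0,0]]
    - [25,[0,-0.04,0],[0,0,0]]
    - [25,[0,-0.08,0],[0,0,0]]
    - [25,[0.01,-0.12,-0.002],[0,-0.01,0]]
    - [25,[0.03,-0.155,-0.005],[0,-0.02,0]]
    - [25,[0.06,-0.18,-0.01],[0,-0.03,0]]
    - [25,[0.098,-0.194,-0.016],[0,-0.045,0]]
    - [25,[0.136,-0.194,-0.022],[0,-0.06,0]]

```text
t: 34.38
eef_pos: [0.6433, -0.0804, 0.2069]
ee_rot: [-89.4, -0.2, -81.4]
wrist_force: [1.0, -0.9, -0.5]
width: 0.416
```

```bash
python3 go.py .6256 -.284 .2 -77.6
```

```text
t 34.38 p [ 0.6433 -0.0804  0.2069] rpy [-89.45  -0.23 -81.43] w 0.416 F [ 1.  -0.9 -0.5] q [-13.  16.  91.  -0.  73.  68.]
[ 0.1987  0.0073 -0.0479] [-0.0095 -0.0668  0.0044] rows 4.9
```

Request:
apply_moves:
  steps:
    - [25,[0.038,0.004,-0.009],[-0.009,-0.013,0.004]]
    - [25,[0.075,0.007,-0.018],[-0.009,-0.026,0.004]]
    - [25,[0.112,0.007,-0.027],[-0.009,-0.039,0.004]]
    - [25,[0.148,0.007,-0.036],[-0.009,-0.05,0.004]]
    - [25,[0.178,0.007,-0.043],[-0.009,-0.06,0.004]]
    - [25,[0.194,0.007,-0.047],[-0.009,-0.067,0.004]]
    - [25,[0.199,0.007,-0.048],[-0.009,-0.067,0.004]]
    - [25,[0.199,0.007,-0.048],[-0.009,-0.067,0.004]]

```text
t: 35.05
eef_pos: [0.6249, -0.2855, 0.2001]
ee_rot: [-90.0, 0.0, -77.7]
wrist_force: [-0.1, 0.1, -0.4]
width: 0.414
```

```bash
python3 - <<'E'
from h import *
for i in range(5): r.get_image("top")
E
python3 go.py .6256 -.284 .1 -77.6
```

```text
t 35.3 p [ 0.6258 -0.2825  0.2002] rpy [-8.998e+01  1.000e-02 -7.747e+01] w 0.415 F [ 0.2  0.7 -2.4] q [-30.  21.  85.   0.  74.  47.]
[ 0.0015  0.1002 -0.0006] [-0.0003  0.0022 -0.0003] rows 2.4
```

Request:
apply_moves:
  steps:
    - [25,[0.001,0.025,-0.001],[0,0.002,0]]
    - [25,[0.001,0.05,-0.001],[0,0.002,0]]
    - [25,[0.001,0.075,-0.001],[0,0.002,0]]
    - [25,[0.001,0.092,-0.001],[0,0.002,0]]
    - [25,[0.001,0.1,-0.001],[0,0.002,0]]
    - [25,[0.001,0.103,-0.001],[0,0.002,0]]
    - [25,[0.001,0.103,-0.001],[0,0.002,0]]
    - [25,[0.001,0.103,-0.001],[0,0.002,0]]

```text
t: 35.97
eef_pos: [0.6262, -0.2837, 0.0988]
ee_rot: [-89.9, -0.1, -77.6]
wrist_force: [-0.0, 0.1, 0.3]
width: 0.415
```

```bash
python3 - <<'E'
from h import *
for i in range(3): r.get_image("top")
crop("scene",70,30,150,160,4,"b5.png")
crop("top",310,140,120,125,5,"b6.png")
E
python3 go.py .6256 -.284 .077 -77.6
```

```text
t 36.22 p [ 0.6259 -0.2841  0.0987] rpy [-8.987e+01 -8.000e-02 -7.759e+01] w 0.415 F [-0.6 -0.6 -1.3] q [-30.  27.  89.   0.  64.  47.]
[-0.0002  0.0217 -0.0004] [-0.0022  0.0001  0.0014] rows 0.5
```

View pics/b5.png

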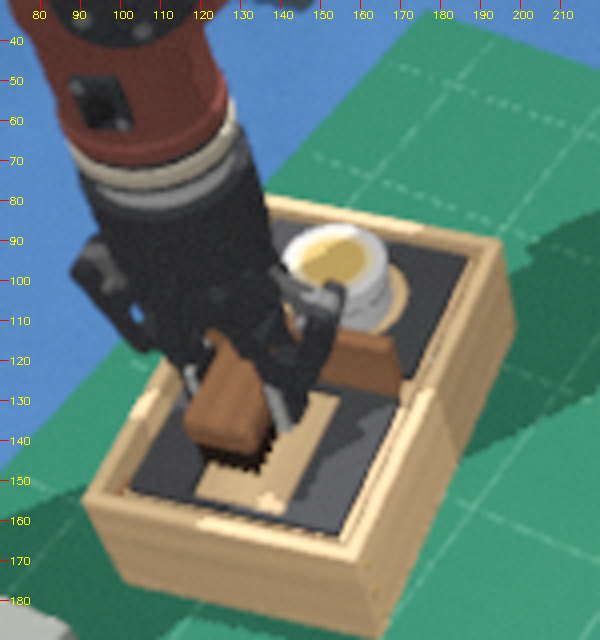

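View pics/b6.png

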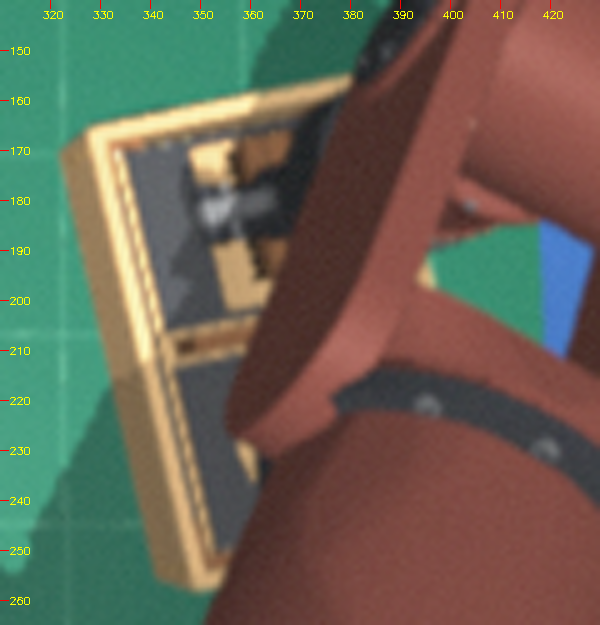

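Request:
apply_moves:
  steps:
    - [25,[0,0.007,0],[-0.002,0,0.001]]
    - [25,[0,0.012,0],[-0.002,0,0.001]]
    - [25,[0,0.016,0],[-0.002,0,0.001]]
    - [25,[0,0.019,0],[-0.002,0,0.001]]
    - [25,[0,0.021,0],[-0.002,0,0.001]]
    - [25,[0,0.021,0],[-0.002,0,0.001]]

```text
t: 36.72
eef_pos: [0.6254, -0.2839, 0.0767]
ee_rot: [-90.1, 0.0, -77.6]
wrist_force: [-0.2, 0.1, -1.2]
width: 0.413
```

```bash
python3 - <<'E'
from h import *
for i in range(2): r.get_image("top")
crop("scene",70,30,150,160,4,"b7.png")
E
python3 go.py .6256 -.284 .076 -77.6
```

```text
t 36.87 p [ 0.626  -0.2842  0.0778] rpy [-8.999e+01 -2.000e-02 -7.759e+01] w 0.413 F [ 0.6 -0.2 -0.8] q [-30.  29.  89.  -0.  63.  47.]
[-0.0003  0.0018 -0.0004] [-0.0002  0.0001  0.0004] rows 0.0
```

View pics/b7.png

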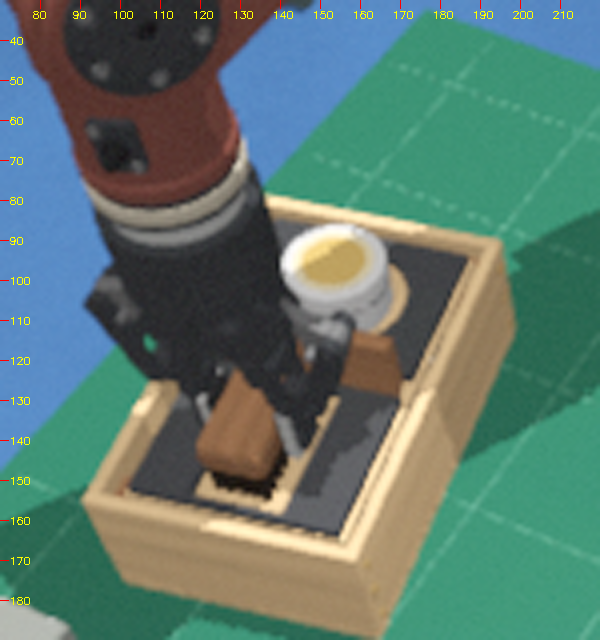

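Request:
apply_moves:
  steps:
    - [25,[0,0.001,0],[0,0,0]]
    - [25,[0,0.0018,0],[0,0,0]]
    - [25,[0,0.0025,0],[0,0,0]]
    - [25,[0,0.0025,0],[0,0,0]]

```text
t: 37.2
eef_pos: [0.6263, -0.2843, 0.0761]
ee_rot: [-90.0, -0.0, -77.6]
wrist_force: [-1.4, 0.4, 2.5]
width: 0.418
```

Request:
apply_moves:
  steps:
    - [47,[0,0,0],[0,0,0]]
    - [55,[0,0,0],[0,0,0]]
    - [65,[0,0,0],[0,0,0]]
    - [72,[0,0,0],[0,0,0]]
    - [72,[0,-0.01,0],[0,0,0]]
    - [72,[0,-0.04,0],[0,0,0]]
    - [72,[0,-0.08,0],[0,0,0]]
    - [72,[0,-0.12,0],[0,0,0]]

```text
t: 37.87
eef_pos: [0.6251, -0.2837, 0.1962]
ee_rot: [-90.1, 0.1, -77.6]
wrist_force: [1.6, -0.7, 0.8]
width: 0.721
```

Request:
apply_moves:
  steps:
    - [72,[-0.2,-0.01,0],[0,0,0]]
    - [72,[-0.2,-0.01,0],[0,0,0]]
    - [72,[-0.2,-0.01,0],[0,0,0]]
    - [72,[-0.2,-0.01,0],[0,0,0]]
    - [72,[-0.2,-0.01,0],[0,0,0]]
    - [72,[-0.2,-0.01,0],[0,0,0]]
    - [72,[-0.2,-0.01,0],[0,0,0]]

```text
t: 38.45
eef_pos: [0.5821, -0.0865, 0.2076]
ee_rot: [-90.0, 0.0, -77.4]
wrist_force: [0.5, 0.0, -0.2]
width: 0.716
```

```bash
python3 - <<'E'
from h import *
for i in range(6): r.get_image("top")
crop("scene",70,30,150,160,4,"e1.png")
crop("top",310,140,120,125,5,"e2.png")
for n in("scene","top"):
    im=r.get_image(n); cv2.imwrite(f"pics/{n}E.png",im["pixels"][:,:,::-1])
E
python3 go.py
```

```text
t 38.95 p [ 0.5822 -0.089   0.2063] rpy [-9.012e+01  9.000e-02 -7.766e+01] w 0.72 F [0.5 0.3 0.9] q [-16.   9.  99.   0.  72.  62.]
```

View pics/e1.png

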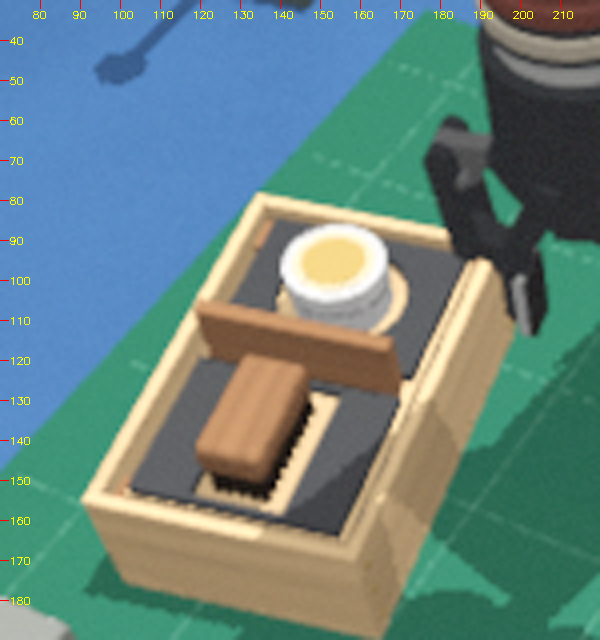

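View pics/e2.png

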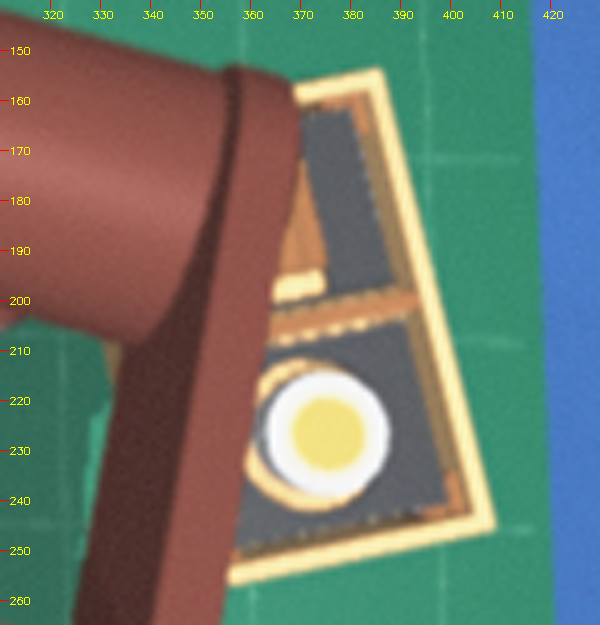

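View pics/sceneE.png

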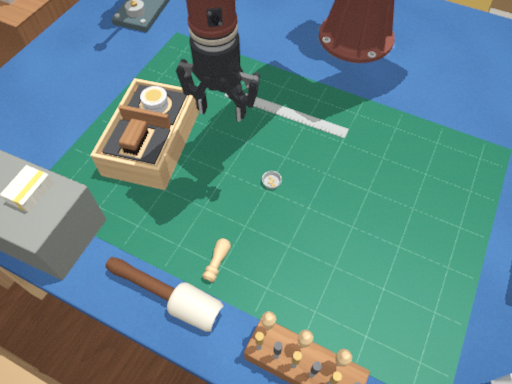

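Request:
apply_moves:
  steps:
    - [72,[-0.2,0,0],[0,0,0]]
    - [72,[-0.2,0,0],[0,0,0]]
    - [72,[-0.2,0,0],[0,0,0]]
    - [72,[-0.2,0,0],[0,0,0]]
    - [72,[-0.2,0,0],[0,0,0]]
    - [72,[-0.2,0,0],[0,0,0]]
    - [72,[-0.2,0,0],[0,0,0]]

```text
t: 39.53
eef_pos: [0.5391, 0.1077, 0.2067]
ee_rot: [-90.1, 0.1, -77.5]
wrist_force: [0.6, -0.3, 0.4]
width: 0.719
```

```bash
python3 - <<'E'
from h import *
for i in range(4): r.get_image("top")
crop("top",310,140,120,125,5,"e3.png")
E
python3 go.py
```

```text
t 39.78 p [0.5399 0.105  0.2066] rpy [-9.012e+01  8.000e-02 -7.778e+01] w 0.72 F [-0.2  0.3  0.1] q [  4.   5. 104.   0.  72.  81.]
```

View pics/e3.png

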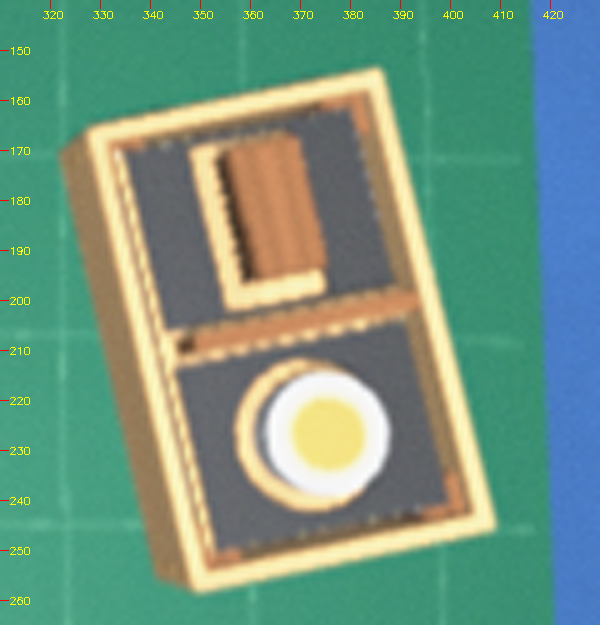

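Run:
```python
from m import *
rect(pts(310,140,5,[(220,151),(297,133),(327,268),(252,284)],.108),"brush")
```

```text
brush [ 0.6267 -0.2802] up-edges [np.float64(66.2), np.float64(67.1), np.float64(38.8), np.float64(37.3)] yaw 12.4 11.1 13.9 12.7
```

```bash
python3 -c "
from rig import r
print(r.sign_off())"
```

```text
the job is handed in; nothing more can be done
None
```

The kit is packed as asked and the job is handed in, at about 40 s of the 125 s allowed. No verdict came back, so everything below is from my own checks.

- **Jar and carton:** Both stood upright in their own foam cut-outs when I last saw them, just before the tray went in. I lowered each until the wrist force showed it touching the floor, then let go. The tray now covers them, so I could not check them again at the end.
- **Tray:** It lies level inside the box on its corner blocks. The centre measured from its cut-outs agrees with where I released it, to within 1 mm.
- **Wax tin and brush:** Both are right way up in their cut-outs. The tin is about 1.5 mm off centre and the brush about 3 mm, against 8 mm of play.
- **The rest:** The rivet dish and slicker were not touched. The gripper is open and clear of everything.

**Disagreements:** the camera put the jar, tin and brush 1.5 to 4 mm further left (+y) than the gripper readings did. The top and scene cameras also differed by up to about 4 mm on the tray. All of this is within the play of the cut-outs and of the box.

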